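# Make up a sampling kit and an evaporation kit from the bench stock

## Task

Make up two kits for the practical class from the stock standing behind the trays. Sampling kit, in the blue tray: the blue sandglass standing upright in the square cell, the capped vial upright in the round well and the tweezers lying in the long slot; evaporation kit, in the green tray: the tall dark green sandglass upright in the square cell and the small porcelain dish in the round recess. Set each thing down gently, without dropping it, and leave the teal sandglass, the open tube and the stoppered flask where they are.

Things in the scene. Friction and masses are not known exactly. Their poses are not given: they have to be found in the camera images.
- blue_tray: Blue tray, fixed, 122x178 mm (rim 132x188), dark foam top at z 33 mm. Origin: centre of underside; long side along y; paper card on its -x side. Light blue pockets (centre x,y; floor z, mm): tweezers slot 26x136 along y, 4 deep (-29,0; 29); 24 deep: square cell 40x40 for the sandglass (29,-42; 9), round well 36 across for the vial (29,42; 9). Seen from the card: well rear left, cell rear right.
- green_tray: Green tray, fixed, 122x178 mm (rim 132x188), dark foam top at z 33 mm. Origin: centre of underside; long side along y; paper card on its -x side. Light green pockets (centre x,y; floor z, mm): round recess for the dish's foot, 54 across, 4 deep (0,43; 29), on the left seen from the card; square cell for the tall sandglass's foot, 46x46, 24 deep (0,-43; 9), on the right.
- blue_timer: Small blue sandglass on the bench behind the trays, 95 mm high, 29 g: wide blue collar 34 mm across at the top, 76 to 95 mm up (grip it here), clear glass, blue foot 20 mm across, 18 mm high. Stands upright on its foot. Origin: centre of the foot's underside; z up its axis.
- tall_timer: Dark green sandglass, the tallest on the bench, 140 mm, 43 g, behind the trays: wide collar 50 mm across at the top, 113 to 140 mm up (grip it here), clear glass, foot about 26x30 mm, 27 mm high. Stands upright on its foot, topples easily. Origin: centre of the foot's underside; z up its axis.
- capped_vial: Clear sample vial with a white screw cap, standing behind the trays, 77 mm high, 14 g: body 18 mm across, cap 20 mm across from 66 to 77 mm up (grip cap or body). The only capped vial loose on the bench. Origin: centre of the base; z up its axis.
- tweezers: Flat steel tweezers lying on the bench behind the trays, roughly crosswise to the robot (along y): 118 mm long, 9 mm wide, 9 mm high, 25 g. Origin: middle of the underside; own y along the length, x across, z up. Either end may point either way in the slot.
- dish: Small beige porcelain evaporating dish behind the trays, 21 mm high, 49 mm across the rim, tapering to a 36 mm foot, 35 g; stands right way up. Grip it across the outside. Origin: centre of the underside; z up.
- teal_timer: Teal (blue-green) sandglass, 98 mm high, collar 35 mm across, standing at the back of the bench. Spare stock, to be left alone. Origin: centre of the foot's underside.
- open_tube: Clear glass tube without a cap, 18 mm across, 74 mm high, standing at the back. Spare stock, to be left alone. Origin: centre of the base.
- flask: Small round clear flask with a blue stopper, 55 mm across, 71 mm high, standing to one side, beyond the right end of the stock. To be left alone. Origin: centre of the underside.

How it is judged (in metres and radians):
At the end, for the whole second after the job is handed in: All five things rest, released, each in its own pocket of its own tray: down on the pocket's floor (within 3 mm), within 12 mm of its centre in the tray's x and y (the play is 8 to 10 mm), upright or level within 0.15 rad, the tweezers along the slot within 0.2 rad (x of tweezers in the frame of blue_tray between -0.041 and -0.017 m and y of tweezers in the frame of blue_tray between -0.012 and 0.012 m and z of tweezers in the frame of blue_tray between 0.025 and 0.032 m and angle between each of tweezers, capped_vial, blue_timer, dish, tall_timer's own z axis and vertical below 0.15 rad and linear speed of each of tweezers, capped_vial, blue_timer, dish, tall_timer below 0.02 m/s and x of capped_vial in the frame of blue_tray between 0.017 and 0.041 m and y of capped_vial in the frame of blue_tray between 0.03 and 0.054 m and z of capped_vial in the frame of blue_tray between 0.005 and 0.012 m and x of blue_timer in the frame of blue_tray between 0.017 and 0.041 m and y of blue_timer in the frame of blue_tray between -0.054 and -0.03 m and z of blue_timer in the frame of blue_tray between 0.005 and 0.012 m and x of dish in the frame of green_tray between -0.012 and 0.012 m and y of dish in the frame of green_tray between 0.031 and 0.055 m and z of dish in the frame of green_tray between 0.025 and 0.032 m and x of tall_timer in the frame of green_tray between -0.012 and 0.012 m and y of tall_timer in the frame of green_tray between -0.055 and -0.031 m and z of tall_timer in the frame of green_tray between 0.005 and 0.012 m and angle between the y axis of tweezers and the y axis of blue_tray, either way round below 0.2 rad); the robot touches nothing.
It fails at once if the teal sandglass, the open tube or the flask is moved by more than 20 mm or tipped over (distance of any of teal_timer, open_tube, flask from where it was at the start of the episode above 0.02 m or angle between any of teal_timer, open_tube, flask's own z axis and vertical above 0.3 rad).
It fails at once if one of the five things is dropped or thrown (moves faster than 0.6 m/s out of the fingers: a free fall of about 18 mm) ((linear speed of tweezers above 0.6 m/s and contact force between tweezers and the fingers below 0.01 N) or (linear speed of capped_vial above 0.6 m/s and contact force between capped_vial and the fingers below 0.01 N) or (linear speed of blue_timer above 0.6 m/s and contact force between blue_timer and the fingers below 0.01 N) or (linear speed of dish above 0.6 m/s and contact force between dish and the fingers below 0.01 N) or (linear speed of tall_timer above 0.6 m/s and contact force between tall_timer and the fingers below 0.01 N)).
It also fails if it takes over 128 s, if anything falls off the work surface, if the arm or the gripper's body presses on something with over 40 N, if the wrist force passes 120 N, or if a joint passes its speed limit or range.

## Robot

A 6-joint arm with a two-finger parallel gripper is mounted at the origin on a cart in front of the work surface, level with it; the furniture and walls round the work are solid. World frame = base frame: x ahead of the robot, y to its left, z up, the work surface at z = 0. Lengths are in m, angles in degrees, forces in N, time in s.
With the tool pointing down it reaches from about 0.375 to 0.9 m from the base axis. Payload 3.1 kg.
Tool frame: the origin (TCP) lies at the very end of the fingers, on their centre line; the grasp point (between the pads) lies 19 mm behind it; x points along the fingers, y is the direction in which the jaws open and shut, and the axes are right-handed (so a half turn about x gives the same grasp; the last joint's range is limited). The gripper opens to 87 mm and grips with 3 to 60 N. Pads are 19 mm wide; open, the fingers measure 117 mm over their backs; the gripper's body (75 mm by 190 mm) begins 51 mm behind the grasp point.
Start: joints at [-81.159, 30.224, 82.088, -0, 67.689, -10.227], TCP at [0.204, -0.591, 0.223] pointing down, gripper open.
Joint ranges: [-176.69, 176.69], [-43.24, 126.21], [12.49, 139.97], [-82, 262], [0, 151.66], [-163.58, 163.58]. Speed limits (degrees/s): [159.86, 159.86, 180, 180, 180, 180].

## Interface

Orientations are given as a 3x3 rotation matrix whose columns are the frame's x, y, z axes.
In Python, from station import readout, cams, ctrl gives the robot as it stands.
- The arm moves only by the tool arm_command, never from a script. Its argument "plan" is a list of rows, each an object of numbers: "x", "y", "z": the shift along the tool's x, y, z in m; "ax", "ay", "az": the turn, a rotation vector about the tool's x, y, z in rad; "grip": the opening in per cent of the stroke, from 0 (shut) to 100 (fully open). A call has 1 to 12 rows; each row shifts and turns the commanded pose from where the row before left it, along the tool's axes as they then stand; what a row does not reach is not made up. A row lasts 1/8 s, in which the tool goes at most 62.5 mm and 10.7 degrees, less where a joint would pass 70% of its speed; a pose out of reach is approached as far as the arm can. A call with a gripper value outside its range is refused whole. The fingers move at their own pace and stop on an object; "force" is the grip in N (left out, the last holds). Time passes only in rows, so rows that do not move let the fingers close. It gives the time, the measured TCP pose, the force and the opening at its end, in the units of the state.
- readout.get_state(): the state, without advancing time (a new reading comes with each control period).
- cams.capture(name): name is "scene" or "top"; returns (picture, depth): 480x640x3 uint8, blue, green, red; 480x640 float32, m along the optical axis (not along the pixel's ray), 0 where there is no reading.
- cams.camera_model(name): a dict with "mtx" (3x3 intrinsics, pixels), "cam_to_world" (4x4, takes a point from camera to world coordinates). Camera axes: x right, y up, looking along -z (the intrinsics and any distortion apply to the point x, -y, -z); pixel columns grow to the right and rows downward; lengths in m; the calibration is good to about 2 mm. A picture is of the moment at which its call begins. camera_model takes no time and is no camera call.
- ctrl.job_done(): hands the job in, once; it reports no verdict.
The state is a dict: "time_s": time; "q": joint angles; "qd": joint speeds; "joint_torque": joint torques, N m; "eef_pos": TCP position; "orientation": TCP orientation; "contact_force": force on the tool from outside, world axes, zero at the start; "torque": the same for the moment, N m; "gripper_width": finger opening in m.
Only numpy, scipy, OpenCV 4.12 (cv2) and the standard library are available. Lean on these libraries where they do the work, as an engineer would, in place of code of your own. Each camera call takes 0.05 s, during which the arm holds its last target.

## Working session

There is one attempt and no reset: what is moved stays moved. The work goes in short steps, Python scripts to look and compute and a tool call to move; the robot and the scene stay as the last step left them, time stands still between calls to the robot, and variables do not carry over. Pictures are saved under pics/ and viewed, and the job is handed in when it is done.

Besides the shell and the picture viewer there is one more tool, called by a JSON object that holds its "fn" and its "kwargs", one argument or row to a line. arm_command: Moves the arm, as the interface text tells. Its arguments: {"type":"object","properties":{"plan":{"type":"array","items":{"type":"object","properties":{"x":{"type":"number"},"y":{"type":"number"},"z":{"type":"number"},"ax":{"type":"number"},"ay":{"type":"number"},"az":{"type":"number"},"grip":{"type":"number"}}}},"force":{"type":"number"}},"required":["plan"]}

```bash
ls; mkdir -p pics; python3 - <<'E'
from station import readout,cams,ctrl
import cv2,numpy as np
s=readout.get_state(); print({k:(np.round(v,3).tolist() if not isinstance(v,float) else v) for k,v in s.items()})
for n in("scene","top"):
    p,d=cams.capture(n); cv2.imwrite(f"pics/{n}0.png",p); np.save(f"pics/{n}0.npy",d)
    m=cams.camera_model(n); print(n,{k:np.round(v,4).tolist() if hasattr(v,'__len__') and not isinstance(v,str) else v for k,v in m.items()})
E
```

```text
pics
{'time_s': 0.0, 'q': [-81.16, 30.279, 82.157, -0.001, 67.689, -10.228], 'qd': [0.017, 0.032, -0.095, 0.109, -0.04, -0.042], 'joint_torque': [0.001, -44.004, -17.659, 0.063, 0.058, -0.0], 'eef_pos': [0.204, -0.59, 0.222], 'orientation': [[-0.0, 0.327, -0.945], [0.002, -0.945, -0.327], [-1.0, -0.002, -0.0]], 'contact_force': [0.126, -0.517, -0.091], 'torque': [0.017, 0.033, -0.022], 'gripper_width': 0.08698453600289717}
scene {'mtx': [[625.1068, 0.0, 321.9734], [0.0, 625.1068, 240.934], [0.0, 0.0, 1.0]], 'cam_to_world': [[-0.6126, 0.5652, -0.5525, -0.0753], [-0.7904, -0.4331, 0.4332, 0.4926], [0.0055, 0.7021, 0.712, 0.9583], [0.0, 0.0, 0.0, 1.0]]}
top {'mtx': [[594.9882, 0.0, 329.3606], [0.0, 594.9882, 233.2598], [0.0, 0.0, 1.0]], 'cam_to_world': [[0.0108, 0.9847, -0.1739, 0.38], [-0.9998, 0.0075, -0.0195, -0.0814], [-0.0179, 0.1741, 0.9846, 1.5344], [0.0, 0.0, 0.0, 1.0]]}
```

View pics/scene0.png

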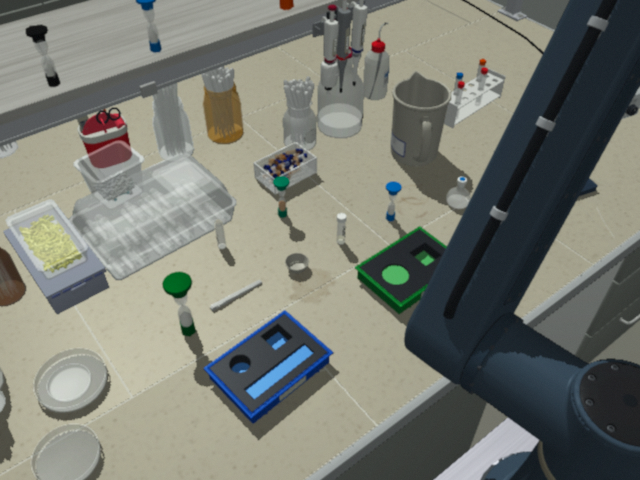

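View pics/top0.png

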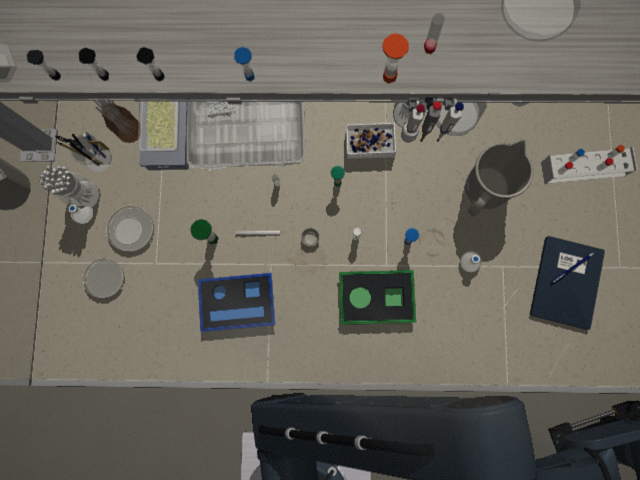

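The top view shows, left to right: the tall green timer collar (201,229), tweezers (258,233), dish (310,239), capped vial (356,232), blue timer collar (411,235) and flask (469,262). Behind them are the open tube (276,182) and the teal timer (337,174). The blue tray is at about (237,303) and the green tray at about (377,297). Next I'll measure them with masks.

```bash
cat > h.py <<'E'
import cv2,numpy as np
from station import cams,readout
M={n:cams.camera_model(n) for n in("scene","top")}
def ray(n,u,v):
    K=M[n]["mtx"];T=np.array(M[n]["cam_to_world"])
    d=np.array([(u-K[0][2])/K[0][0],-(v-K[1][2])/K[1][1],-1.0])
    return T[:3,3],T[:3,:3]@d
def onz(n,u,v,z):
    o,d=ray(n,u,v); return o+d*(z-o[2])/d[2]
def proj(n,p):
    K=M[n]["mtx"];T=np.array(M[n]["cam_to_world"]); c=T[:3,:3].T@(np.array(p)-T[:3,3])
    return np.array([K[0][2]+K[0][0]*c[0]/-c[2],K[1][2]+K[1][1]*(-c[1])/-c[2]])
def tri(u1,u2):
    o1,d1=ray("scene",*u1);o2,d2=ray("top",*u2)
    A=np.stack([d1,-d2],1);s=np.linalg.lstsq(A,o2-o1,rcond=None)[0]
    a=o1+s[0]*d1;b=o2+s[1]*d2
    return (a+b)/2,np.linalg.norm(a-b)
E
python3 - <<'E'
from h import *
for n in("scene","top"):
    p=cv2.imread(f"pics/{n}0.png");h=cv2.cvtColor(p,cv2.COLOR_BGR2HSV)
    for name,lo,hi in(("blue",(100,110,60),(125,255,255)),("green",(45,90,40),(90,255,255))):
        m=cv2.inRange(h,lo,hi)
        k,lab,st,ce=cv2.connectedComponentsWithStats(m)
        for i in range(1,k):
            if st[i,4]>25: print(n,name,st[i],ce[i].round(1),p[lab==i].mean(0).round())
p=cv2.imread("pics/top0.png")
cv2.imwrite("pics/t0a.png",cv2.resize(p[150:350,180:340],None,fx=4,fy=3.0*4/4*1.0,interpolation=cv2.INTER_CUBIC)[:600])
cv2.imwrite("pics/t0a.png",cv2.resize(p[205:345,185:345],None,fx=4,fy=4,interpolation=cv2.INTER_CUBIC))
cv2.imwrite("pics/t0b.png",cv2.resize(p[205:345,330:490],None,fx=4,fy=4,interpolation=cv2.INTER_CUBIC))
p=cv2.imread("pics/scene0.png")
cv2.imwrite("pics/s0a.png",cv2.resize(p[165:365,160:410],None,fx=3,fy=3,interpolation=cv2.INTER_CUBIC))
E
```

```text
scene blue [136   0  19  10 130] [145.8   3.7] [102.  61.   9.]
scene blue [150  41  11  11  91] [155.1  46.5] [85. 54. 14.]
scene blue [457  73   6   6  33] [459.3  75.3] [117.  72.  19.]
scene blue [284 155   9   8  33] [287.9 158.3] [76. 32. 27.]
scene blue [584 180  11  10  40] [588.8 184.8] [65. 50. 36.]
scene blue [386 182  15  13 149] [393.  187.4] [154.  91.  10.]
scene blue [387 212   8   9  47] [390.  216.8] [91. 58. 17.]
scene blue [ 204  311  129  112 1844] [268.4 373.3] [133.  65.  27.]
scene blue [266 332  22  18 223] [276.4 340.5] [140.  96.  53.]
scene blue [ 245  344   69   55 1035] [278.9 371.3] [206. 149.  85.]
scene blue [232 362  18  11 143] [240.3 367.2] [109.  72.  38.]
scene green [273 176  16  15 181] [280.8 182.3] [ 77. 103.  10.]
scene green [278 209   9   9  56] [282.1 213.2] [50. 65. 19.]
scene green [ 355  227   92   87 1185] [393.  278.9] [37. 83. 20.]
scene green [415 250  20  16 188] [424.7 257.8] [ 64. 112.  51.]
scene green [381 264  29  21 457] [395.1 274.4] [ 91. 160.  75.]
scene green [163 272  28  26 544] [176.8 283.7] [33. 92.  5.]
scene green 
[... 207 characters left out ...]
2 152. ] [102.  63.  22.]
top blue [405 228  14  14 145] [411.6 234.5] [127.  78.  27.]
top blue [561 255  29  20  64] [575.9 264.5] [68. 26. 19.]
top blue [198 273  77  59 669] [235.3 301.2] [110.  61.  42.]
top blue [245 282  15  16 209] [252.3 289.1] [121.  87.  58.]
top blue [214 290  12   9  72] [218.8 294.3] [132.  95.  66.]
top blue [210 307  54  14 517] [236.3 313.4] [146. 106.  75.]
top green [331 166  14  13 144] [337.4 172.2] [68. 91. 25.]
top green [191 220  20  19 312] [200.6 229.1] [29. 65. 17.]
top green [340 270  76  55 783] [377.2 298.2] [45. 85. 36.]
top green [350 287  21  21 360] [359.8 297.1] [ 86. 136.  81.]
top green [385 288  18  18 313] [393.6 296.5] [ 68. 107.  63.]
```

View pics/t0a.png

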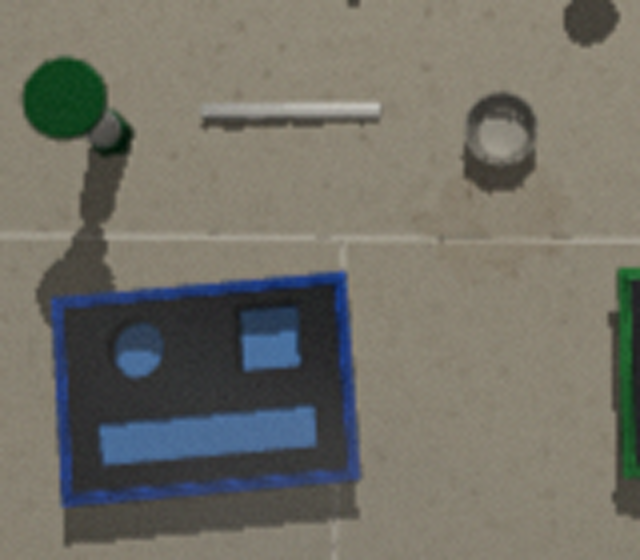

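View pics/t0b.png

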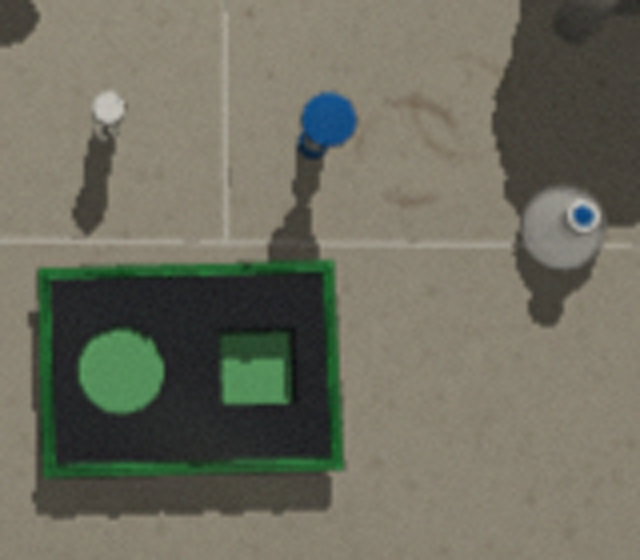

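View pics/s0a.png

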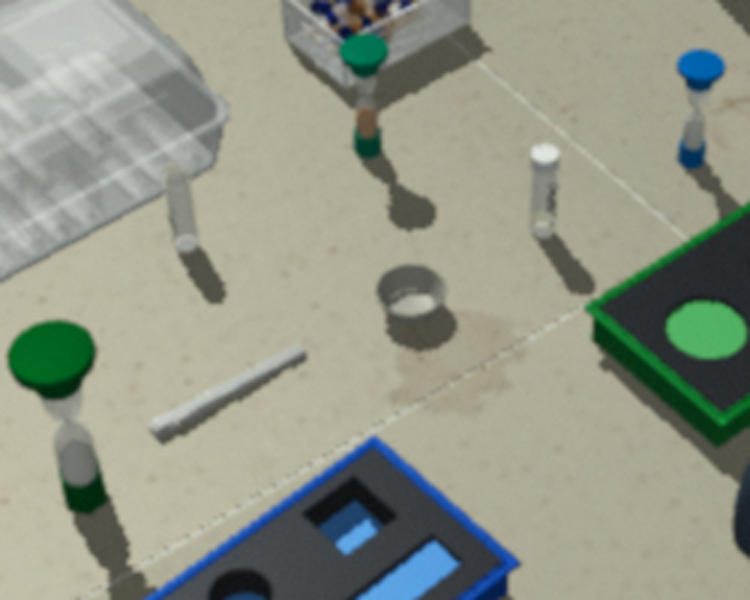

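```bash
python3 - <<'E'
from h import *
p=cv2.imread("pics/top0.png");d=np.load("pics/top0.npy")
h=cv2.cvtColor(p,cv2.COLOR_BGR2HSV)
def w(u,v):
    o,r=ray("top",u,v); return o+r*d[int(round(v)),int(round(u))]
def comp(m,seed):
    k,lab,st,ce=cv2.connectedComponentsWithStats(m); 
    ids=[i for i in range(1,k) if st[i,0]<=seed[0]<st[i,0]+st[i,2] and st[i,1]<=seed[1]<st[i,1]+st[i,3]]
    i=max(ids,key=lambda i:st[i,4]); return (lab==i).astype(np.uint8)
for nm,lo,hi,seed in(("blue",(100,110,60),(125,255,255),(237,303)),("green",(45,90,40),(90,255,255),(377,297))):
    m=comp(cv2.inRange(h,lo,hi),seed)
    pts=np.argwhere(m)[:,::-1]
    hull=cv2.convexHull(pts.astype(np.float32)).reshape(-1,2)
    for z in(.033,.036,.04):
        P=np.array([onz("top",u,v,z)[:2] for u,v in hull],np.float32)
        print(nm,z,[np.round(x,4) for x in cv2.minAreaRect(P)])
    print("rim z",np.percentile([w(u,v)[2] for u,v in pts],[10,50,90]).round(4))
    # dark foam region: inside
    from numpy import array
    fm=cv2.inRange(h,(0,0,0),(180,255,75))
    full=np.zeros_like(m);cv2.fillPoly(full,[hull.astype(int)],1)
    inner=cv2.erode(full,np.ones((3,3)))&(1-m)
    ip=np.argwhere(cv2.morphologyEx(inner,cv2.MORPH_OPEN,np.ones((3,3))))[:,::-1].astype(np.float32)
    P=np.array([onz("top",u,v,.033)[:2] for u,v in cv2.convexHull(ip).reshape(-1,2)],np.float32)
    print("foam",[np.round(x,4) for x in cv2.minAreaRect(P)], "foam z",np.median([w(u,v)[2] for u,v in ip]))
print("recess green",onz("top",359.8,297.1,.029))
# slot
m=comp(cv2.inRange(h,(100,110,60),(125,255,255)),(0,0)) if 0 else None
for nm,sc,tp,z in(("bluecollar",(393,187.4),(411.6,234.5),.09),("tall",(176.8,283.7),(200.6,229.1),.135),("teal",(280.8,182.3),(337.4,172.2),.095)):
    print(nm,tri(sc,tp)[0].round(4),tri(sc,tp)[1].round(4),"top@z",onz("top",*tp,z).round(4),"sc@z",onz("scene",*sc,z).round(4))
E
```

```text
blue 0.033 [array([0.4685, 0.1823]), array([0.1313, 0.1865]), np.float64(5.6226)]
blue 0.036 [array([0.4683, 0.1817]), array([0.1311, 0.1861]), np.float64(5.6226)]
blue 0.04 [array([0.4681, 0.181 ]), array([0.1307, 0.1856]), np.float64(5.6226)]
rim z [0.0298 0.0337 0.038 ]
foam [array([0.4682, 0.1822]), array([0.117 , 0.1731]), np.float64(5.7185)] foam z 0.033121968894300635
green 0.033 [array([ 0.4845, -0.1725]), array([0.1313, 0.1874]), np.float64(2.1011)]
green 0.036 [array([ 0.4843, -0.1723]), array([0.1311, 0.1871]), np.float64(2.1011)]
green 0.04 [array([ 0.484 , -0.1721]), array([0.1307, 0.1866]), np.float64(2.1011)]
rim z [0.0295 0.0336 0.0378]
foam [array([ 0.485 , -0.1728]), array([0.1149, 0.1706]), np.float64(1.9369)] foam z 0.03331006353842003
recess green [ 0.48316574 -0.13013818  0.029     ]
bluecollar [ 0.6339 -0.2552  0.0889] 0.0003 top@z [ 0.6336 -0.2551  0.09  ] sc@z [ 0.6331 -0.2542  0.09  ]
tall [0.6346 0.2551 0.1351] 0.0011 top@z [0.635  0.2556 0.135 ] sc@z [0.6342 0.2547 0.135 ]
teal [ 0.7898 -0.0718  0.0928] 0.001 top@z [ 0.7896 -0.0714  0.095 ] sc@z [ 0.7872 -0.0706  0.095 ]
```

```bash
python3 - <<'E'
from h import *
p=cv2.imread("pics/top0.png");d=np.load("pics/top0.npy");g=cv2.cvtColor(p,cv2.COLOR_BGR2GRAY)
s=cv2.imread("pics/scene0.png");gs=cv2.cvtColor(s,cv2.COLOR_BGR2GRAY)
def blob(im,x0,y0,x1,y1,th):
    m=np.zeros_like(im);m[y0:y1,x0:x1]=(im[y0:y1,x0:x1]>th)*255
    k,l,st,ce=cv2.connectedComponentsWithStats(m);i=1+np.argmax(st[1:,4]);return (l==i),st[i],ce[i]
# tweezers top
b,st,ce=blob(g,230,224,285,245,150);print("tw",st,ce)
pts=np.argwhere(b)[:,::-1]
P=np.array([onz("top",u,v,.009)[:2] for u,v in pts],np.float32);print(P.mean(0),cv2.minAreaRect(P))
e=np.array([onz("top",u,v,.009)[:2] for u,v in pts]);print("ext y",e[:,1].min(),e[:,1].max())
vx,vy,_,_=cv2.fitLine(P,cv2.DIST_L2,0,.01,.01).ravel();print("dir",np.degrees(np.arctan2(vy,vx)))
b,st,ce=blob(gs,205,275,270,315,165);print("tw sc",st,ce);pts=np.argwhere(b)[:,::-1]
P=np.array([onz("scene",u,v,.007)[:2] for u,v in pts],np.float32);print(P.mean(0),cv2.minAreaRect(P))
# vial
b,st,ce=blob(g,345,222,366,240,165);print("vial",st,ce,onz("top",*ce,.076))
b2,st,c2=blob(gs,330,205,355,226,185);print("vial sc",st,c2,onz("scene",*c2,.073),tri(c2,ce))
# dish depth segmentation
for n,im,dd,box in(("top",g,d,(292,220,330,258)),("scene",gs,np.load("pics/scene0.npy"),(275,240,320,290))):
    x0,y0,x1,y1=box;pts=[]
    for v in range(y0,y1):
        for u in range(x0,x1):
            o,r=ray(n,u,v);q=o+r*dd[v,u]
            if .006<q[2]<.03: pts.append((u,v,*q))
    pts=np.array(pts);print(n,len(pts),"px",pts[:,:2].min(0),pts[:,:2].max(0),"w",pts[:,2:].min(0).round(3),pts[:,2:].max(0).round(3))
    hi=pts[pts[:,4]>.014];print("rim ext",hi[:,2:].min(0).round(4),hi[:,2:].max(0).round(4),(hi[:,2:4].min(0)+hi[:,2:4].max(0))/2,cv2.minEnclosingCircle(hi[:,2:4].astype(np.float32)))
print("slot",onz("top",236.3,313.4,.029))
E
```

```text
tw [238 230  42   3  99] [260.94949495 231.22222222]
[0.65350246 0.12744017] ((0.6540442705154419, 0.1338699609041214), (0.005307297687977552, 0.10736458748579025), 0.43380674719810486)
ext y 0.08016911888604975 0.1875507164919027
dir -88.69385
tw sc [ 205  275   65   40 2274] [237.26033421 293.96437995]
[0.6489474  0.13592903] ((0.6498864889144897, 0.13796406984329224), (0.13498234748840332, 0.09954801946878433), 52.504615783691406)
vial [354 228   7   7  40] [356.8   231.075] [ 0.64366772 -0.12084985  0.076     ]
vial sc [337 213   9   6  47] [341.08510638 215.36170213] [ 0.6464689  -0.12310715  0.073     ] (array([ 0.64364884, -0.12079188,  0.07638983]), np.float64(0.00013926658463637664))
top 266 px [292. 220.] [329. 257.] w [ 0.587 -0.051  0.006] [0.685 0.047 0.03 ]
rim ext [ 0.6134 -0.03    0.014 ] [0.6611 0.0218 0.0297] [ 0.63723979 -0.00409991] ((0.6379488706588745, -0.004848100244998932), 0.02717391774058342)
scene 256 px [285. 240.] [312. 278.] w [ 0.596 -0.03   0.006] [0.709 0.035 0.025]
rim ext [ 0.614  -0.0253  0.014 ] [0.6653 0.0225 0.0247] [ 0.6396472  -0.00141938] ((0.6398828029632568, -0.0019242275739088655), 0.026555826887488365)
slot [0.43930961 0.1803954  0.029     ]
```

```bash
python3 - <<'E'
from h import *
f=lambda x,y:(x/4+185-.375,y/4+205-.375)
g=lambda x,y:(x/3+160-.33,y/3+165-.33)
print("dish",onz("top",*f(500.5,129),.021), onz("scene",*g(411,291),.021))
print("tw top ends z5",onz("top",*f(201,113),.005),onz("top",*f(381,108),.005),"top")
print("tw sc ends",onz("scene",*g(155,428),.006),onz("scene",*g(303,353),.006))
# project hypothesised shapes onto zoomed image for check
p=cv2.imread("pics/top0.png");s=cv2.imread("pics/scene0.png")
for n,im,(x0,y0,x1,y1),k in(("top",p,(225,215,335,260),7),("scene",s,(200,240,320,320),6)):
    z=cv2.resize(im[y0:y1,x0:x1],None,fx=k,fy=k,interpolation=cv2.INTER_CUBIC)
    def L(P,c):
        q=np.array([(np.array(proj(n,a))-[x0,y0]+.5)*k for a in P]).astype(np.int32);cv2.polylines(z,[q],True,c,1)
    t=np.linspace(0,2*np.pi,40)
    for r,h in((.0245,.021),(.018,0)): L([(.638+r*np.cos(a),-.003+r*np.sin(a),h) for a in t],(0,0,255))
    a=np.radians(1.3);ux=np.array([np.cos(a),np.sin(a),0]);uy=np.array([-np.sin(a),np.cos(a),0]);c=np.array([.6515,.133,0])
    for h in(0,.009): L([c+sx*.0045*ux+sy*.059*uy+[0,0,h] for sx,sy in((1,1),(1,-1),(-1,-1),(-1,1))],(0,0,255))
    cv2.imwrite(f"pics/chk_{n}.png",z)
E
```

```text
dish [ 0.63747489 -0.00096685  0.021     ] [ 6.36527443e-01 -3.82315363e-04  2.10000000e-02]
tw top ends z5 [0.64930605 0.19627585 0.005     ] [0.65352355 0.07832541 0.005     ] top
tw sc ends [0.65131037 0.19354128 0.006     ] [0.64631485 0.08232285 0.006     ]
```

View pics/chk_top.png

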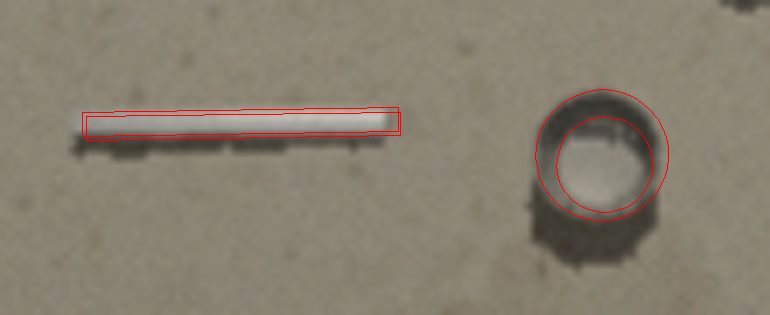

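View pics/chk_scene.png

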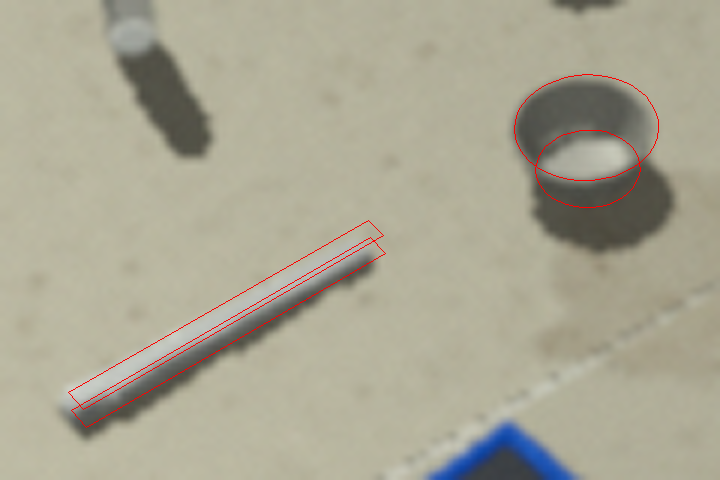

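{"fn": "arm_command", "kwargs": {
  "plan": [
    {"ax": -0.18, "grip": 40},
    {"ax": -0.18},
    {"ax": -0.18},
    {"ax": -0.18},
    {"ax": -0.18},
    {"ax": -0.18},
    {"ax": -0.18},
    {"y": 0.029, "z": -0.045},
    {"y": 0.029, "z": -0.045},
    {"y": 0.029, "z": -0.045},
    {"y": 0.029, "z": -0.045},
    {"y": 0.029, "z": -0.045}
  ],
  "force": 15
}}

```text
$.plan[0]: bad value
```

{"fn": "arm_command", "kwargs": {
  "plan": [
    {"y": 0.029, "z": -0.045},
    {"y": 0.029, "z": -0.045},
    {"y": 0.029, "z": -0.045},
    {"y": 0.029, "z": -0.045},
    {"y": 0.029, "z": -0.045},
    {"y": 0.029, "z": -0.045},
    {"y": 0.029, "z": -0.045},
    {"y": 0.029, "z": -0.045},
    {"y": 0.029, "z": -0.045},
    {"y": 0.029, "z": -0.045},
    {"y": 0.02, "z": -0.03},
    {}
  ]
}}

```text
$.plan[0]: bad value
```

{"fn": "arm_command", "kwargs": {
  "plan": [
    {"x": 0, "y": 0, "z": 0, "ax": -0.18, "ay": 0, "az": 0, "grip": 40}
  ],
  "force": 15
}}

```text
time_s: 0.22
eef_pos: [0.2041, -0.5902, 0.2219]
orientation: [[-0.0, 0.495, -0.869], [0.001, -0.869, -0.495], [-1.0, -0.001, -0.001]]
contact_force: [-0.1, -0.5, 0.1]
gripper_width: 0.0828
```

{"fn": "arm_command", "kwargs": {
  "plan": [
    {"x": 0, "y": 0, "z": 0, "ax": -0.18, "ay": 0, "az": 0, "grip": 40},
    {"x": 0, "y": 0, "z": 0, "ax": -0.18, "ay": 0, "az": 0, "grip": 40},
    {"x": 0, "y": 0, "z": 0, "ax": -0.18, "ay": 0, "az": 0, "grip": 40},
    {"x": 0, "y": 0, "z": 0, "ax": -0.18, "ay": 0, "az": 0, "grip": 40},
    {"x": 0, "y": 0, "z": 0, "ax": -0.18, "ay": 0, "az": 0, "grip": 40},
    {"x": 0, "y": 0, "z": 0, "ax": -0.18, "ay": 0, "az": 0, "grip": 40},
    {"x": 0, "y": 0.029, "z": -0.045, "ax": 0, "ay": 0, "az": 0, "grip": 40},
    {"x": 0, "y": 0.029, "z": -0.045, "ax": 0, "ay": 0, "az": 0, "grip": 40},
    {"x": 0, "y": 0.029, "z": -0.045, "ax": 0, "ay": 0, "az": 0, "grip": 40},
    {"x": 0, "y": 0.029, "z": -0.045, "ax": 0, "ay": 0, "az": 0, "grip": 40},
    {"x": 0, "y": 0.029, "z": -0.045, "ax": 0, "ay": 0, "az": 0, "grip": 40},
    {"x": 0, "y": 0.029, "z": -0.045, "ax": 0, "ay": 0, "az": 0, "grip": 40}
  ]
}}

```text
time_s: 1.72
eef_pos: [0.3728, -0.3152, 0.2223]
orientation: [[-0.0, 1.0, 0.022], [0.0, 0.022, -1.0], [-1.0, -0.0, -0.0]]
contact_force: [0.6, -0.5, -0.1]
gripper_width: 0.0346
```

{"fn": "arm_command", "kwargs": {
  "plan": [
    {"x": 0, "y": 0.029, "z": -0.045, "ax": 0, "ay": 0, "az": 0, "grip": 40},
    {"x": 0, "y": 0.029, "z": -0.045, "ax": 0, "ay": 0, "az": 0, "grip": 40},
    {"x": 0, "y": 0.029, "z": -0.045, "ax": 0, "ay": 0, "az": 0, "grip": 40},
    {"x": 0, "y": 0.029, "z": -0.045, "ax": 0, "ay": 0, "az": 0, "grip": 40},
    {"x": 0, "y": 0.029, "z": -0.045, "ax": 0, "ay": 0, "az": 0, "grip": 40},
    {"x": 0, "y": 0.029, "z": -0.045, "ax": 0, "ay": 0, "az": 0, "grip": 40},
    {"x": 0, "y": 0.029, "z": -0.045, "ax": 0, "ay": 0, "az": 0, "grip": 40},
    {"x": 0, "y": 0.029, "z": -0.045, "ax": 0, "ay": 0, "az": 0, "grip": 40},
    {"x": 0, "y": 0.029, "z": -0.045, "ax": 0, "ay": 0, "az": 0, "grip": 40},
    {"x": 0, "y": 0, "z": 0, "ax": 0, "ay": 0, "az": 0, "grip": 40},
    {"x": 0, "y": 0, "z": 0, "ax": 0, "ay": 0, "az": 0, "grip": 40}
  ]
}}

```text
time_s: 3.1
eef_pos: [0.6234, 0.0937, 0.2218]
orientation: [[-0.002, 1.0, 0.023], [-0.001, 0.023, -1.0], [-1.0, -0.002, 0.0]]
contact_force: [0.2, -0.4, 0.1]
gripper_width: 0.0347
```

{"fn": "arm_command", "kwargs": {
  "plan": [
    {"x": 0.03, "y": 0.0145, "z": -0.021, "ax": 0, "ay": 0, "az": 0, "grip": 40},
    {"x": 0.03, "y": 0.0145, "z": -0.021, "ax": 0, "ay": 0, "az": 0, "grip": 40},
    {"x": 0.04, "y": 0, "z": 0, "ax": 0, "ay": 0, "az": 0, "grip": 40},
    {"x": 0.04, "y": 0, "z": 0, "ax": 0, "ay": 0, "az": 0, "grip": 40},
    {"x": 0.03, "y": 0, "z": 0, "ax": 0, "ay": 0, "az": 0, "grip": 40},
    {"x": 0, "y": 0, "z": 0, "ax": 0, "ay": 0, "az": 0, "grip": 40},
    {"x": 0, "y": 0, "z": 0, "ax": 0, "ay": 0, "az": 0, "grip": 40}
  ]
}}

```text
time_s: 3.98
eef_pos: [0.653, 0.1354, 0.0538]
orientation: [[0.002, 1.0, 0.021], [-0.0, 0.021, -1.0], [-1.0, 0.002, 0.0]]
contact_force: [-0.7, -0.9, 1.0]
gripper_width: 0.0347
```

```bash
python3 - <<'E'
from h import *
p,d=cams.capture("scene");cv2.imwrite("pics/s1.png",p)
E
```

```text
(no output)
```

View pics/s1.png

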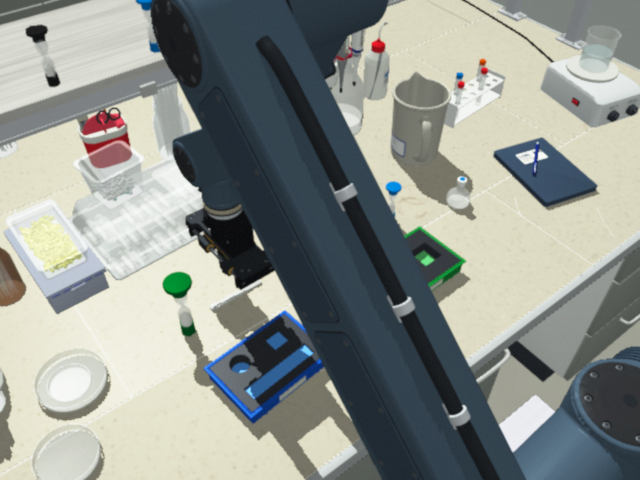

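The scene picture shows the gripper over the tweezers at about (237,295), with its long body side along x. It is clear of the tall timer at (178,285). I'll descend and close.

{"fn": "arm_command", "kwargs": {
  "plan": [
    {"x": 0.02, "y": -0.001, "z": 0, "ax": 0, "ay": 0, "az": 0, "grip": 40},
    {"x": 0.015, "y": 0, "z": 0, "ax": 0, "ay": 0, "az": 0, "grip": 40},
    {"x": 0.008, "y": 0, "z": 0, "ax": 0, "ay": 0, "az": 0, "grip": 40},
    {"x": 0, "y": 0, "z": 0, "ax": 0, "ay": 0, "az": 0, "grip": 40},
    {"x": 0, "y": 0, "z": 0, "ax": 0, "ay": 0, "az": 0, "grip": 40},
    {"x": 0, "y": 0, "z": 0, "ax": 0, "ay": 0, "az": 0, "grip": 40}
  ]
}}

```text
time_s: 4.78
eef_pos: [0.6518, 0.1364, 0.0101]
orientation: [[0.001, 1.0, 0.022], [0.0, 0.022, -1.0], [-1.0, 0.001, -0.0]]
contact_force: [0.1, 0.0, 0.4]
gripper_width: 0.0349
```

{"fn": "arm_command", "kwargs": {
  "plan": [
    {"x": 0.0048, "y": 0, "z": 0, "ax": 0, "ay": 0, "az": 0, "grip": 40},
    {"x": 0, "y": 0, "z": 0, "ax": 0, "ay": 0, "az": 0, "grip": 40},
    {"x": 0, "y": 0, "z": 0, "ax": 0, "ay": 0, "az": 0, "grip": 0},
    {"x": 0, "y": 0, "z": 0, "ax": 0, "ay": 0, "az": 0, "grip": 0},
    {"x": 0, "y": 0, "z": 0, "ax": 0, "ay": 0, "az": 0, "grip": 0},
    {"x": 0, "y": 0, "z": 0, "ax": 0, "ay": 0, "az": 0, "grip": 0},
    {"x": 0, "y": 0, "z": 0, "ax": 0, "ay": 0, "az": 0, "grip": 0},
    {"x": 0, "y": 0, "z": 0, "ax": 0, "ay": 0, "az": 0, "grip": 0},
    {"x": 0, "y": 0, "z": 0, "ax": 0, "ay": 0, "az": 0, "grip": 0}
  ],
  "force": 15
}}

```text
time_s: 5.9
eef_pos: [0.6515, 0.1364, 0.0048]
orientation: [[0.0, 1.0, 0.022], [0.0, 0.022, -1.0], [-1.0, 0.0, -0.0]]
contact_force: [-0.2, -0.3, 0.2]
gripper_width: 0.0087
```

{"fn": "arm_command", "kwargs": {
  "plan": [
    {"x": -0.01, "y": 0, "z": 0, "ax": 0, "ay": 0, "az": 0, "grip": 0},
    {"x": -0.03, "y": 0, "z": 0, "ax": -0.076, "ay": 0, "az": 0, "grip": 0},
    {"x": -0.04, "y": 0, "z": 0, "ax": 0, "ay": 0, "az": 0, "grip": 0},
    {"x": 0, "y": -0.02, "z": -0.0064, "ax": 0, "ay": 0, "az": 0, "grip": 0},
    {"x": 0, "y": -0.04, "z": -0.0128, "ax": 0, "ay": 0, "az": 0, "grip": 0},
    {"x": 0, "y": -0.04, "z": -0.0128, "ax": 0, "ay": 0, "az": 0, "grip": 0},
    {"x": 0, "y": -0.04, "z": -0.0128, "ax": 0, "ay": 0, "az": 0, "grip": 0},
    {"x": 0, "y": -0.04, "z": -0.0128, "ax": 0, "ay": 0, "az": 0, "grip": 0},
    {"x": 0, "y": -0.0267, "z": -0.0063, "ax": 0, "ay": 0, "az": 0, "grip": 0},
    {"x": 0, "y": 0, "z": 0, "ax": 0, "ay": 0, "az": 0, "grip": 0},
    {"x": 0, "y": 0, "z": 0, "ax": 0, "ay": 0, "az": 0, "grip": 0}
  ]
}}

```text
time_s: 7.28
eef_pos: [0.4417, 0.1799, 0.0854]
orientation: [[0.004, 0.995, 0.098], [0.0, 0.098, -0.995], [-1.0, 0.004, -0.0]]
contact_force: [-0.0, 0.4, -1.1]
gripper_width: 0.0088
```

```bash
python3 - <<'E'
from h import *
a,_=cams.capture("scene");b,_=cams.capture("top");z=np.hstack([a[280:460,180:360],b[200:380,150:330]]);cv2.imwrite("pics/p2.png",cv2.resize(z,None,fx=2.2,fy=2.2,interpolation=cv2.INTER_CUBIC))
s=readout.get_state();print(s["eef_pos"],s["gripper_width"])
E
```

```text
[0.44170835 0.17964812 0.08508512] 0.008571418284515788
```

View pics/p2.png

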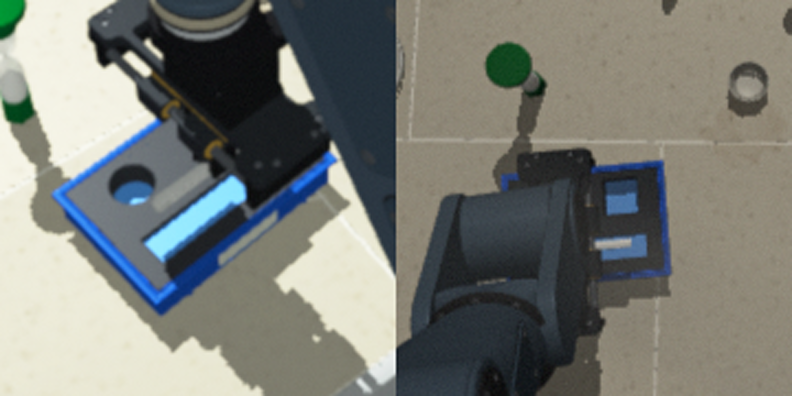

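```bash
python3 - <<'E'
from h import *
print(onz("top",257.3-.3,310.5,.087), "expected end", .4417+.059*.098,.1796-.059*.995)
E
```

```text
[0.44449023 0.12032166 0.087     ] expected end 0.447482 0.12089500000000002
```

{"fn": "arm_command", "kwargs": {
  "plan": [
    {"x": 0.015, "y": -0.002, "z": 0, "ax": 0, "ay": 0, "az": 0, "grip": 0},
    {"x": 0.015, "y": 0, "z": 0, "ax": 0, "ay": 0, "az": 0, "grip": 0},
    {"x": 0.01, "y": 0, "z": 0, "ax": 0, "ay": 0, "az": 0, "grip": 0},
    {"x": 0, "y": 0, "z": 0, "ax": 0, "ay": 0, "az": 0, "grip": 0},
    {"x": 0, "y": 0, "z": 0, "ax": 0, "ay": 0, "az": 0, "grip": 0},
    {"x": 0, "y": 0, "z": 0, "ax": 0, "ay": 0, "az": 0, "grip": 0}
  ]
}}

```text
time_s: 8.12
eef_pos: [0.4378, 0.1796, 0.0452]
orientation: [[0.001, 0.995, 0.098], [0.0, 0.098, -0.995], [-1.0, 0.001, -0.0]]
contact_force: [-0.5, -0.6, -0.8]
gripper_width: 0.0085
```

{"fn": "arm_command", "kwargs": {
  "plan": [
    {"x": 0.005, "y": 0.0015, "z": 0, "ax": 0, "ay": 0, "az": 0, "grip": 0},
    {"x": 0.0047, "y": 0, "z": 0, "ax": 0, "ay": 0, "az": 0, "grip": 0},
    {"x": 0, "y": 0, "z": 0, "ax": 0, "ay": 0, "az": 0, "grip": 0},
    {"x": 0, "y": 0, "z": 0, "ax": 0, "ay": 0, "az": 0, "grip": 0},
    {"x": 0, "y": 0, "z": 0, "ax": 0, "ay": 0, "az": 0, "grip": 0}
  ]
}}

```text
time_s: 8.75
eef_pos: [0.4389, 0.1797, 0.0351]
orientation: [[0.0, 0.995, 0.098], [0.0, 0.098, -0.995], [-1.0, 0.0, -0.0]]
contact_force: [0.2, -0.4, -0.0]
gripper_width: 0.0087
```

{"fn": "arm_command", "kwargs": {
  "plan": [
    {"x": 0, "y": 0, "z": 0, "ax": 0, "ay": 0, "az": 0, "grip": 20},
    {"x": 0, "y": 0, "z": 0, "ax": 0, "ay": 0, "az": 0, "grip": 20},
    {"x": 0, "y": 0, "z": 0, "ax": 0, "ay": 0, "az": 0, "grip": 20},
    {"x": -0.02, "y": 0, "z": 0, "ax": 0, "ay": 0, "az": 0, "grip": 20},
    {"x": -0.04, "y": 0, "z": 0, "ax": 0, "ay": 0, "az": 0, "grip": 50},
    {"x": -0.04, "y": 0.02, "z": 0.022, "ax": 0, "ay": 0, "az": 0, "grip": 85},
    {"x": 0, "y": 0.04, "z": 0.044, "ax": 0, "ay": 0, "az": 0, "grip": 85},
    {"x": 0, "y": 0.04, "z": 0.044, "ax": 0, "ay": 0, "az": 0, "grip": 85},
    {"x": 0, "y": 0.04, "z": 0.044, "ax": 0, "ay": 0, "az": 0, "grip": 85},
    {"x": 0, "y": 0.039, "z": 0.0455, "ax": 0, "ay": 0, "az": 0, "grip": 85},
    {"x": 0, "y": 0, "z": 0, "ax": 0, "ay": 0, "az": 0, "grip": 85},
    {"x": 0, "y": 0, "z": 0, "ax": 0, "ay": 0, "az": 0, "grip": 85}
  ]
}}

```text
time_s: 10.25
eef_pos: [0.6353, -0.0012, 0.1344]
orientation: [[-0.003, 0.995, 0.097], [0.001, 0.097, -0.995], [-1.0, -0.002, -0.001]]
contact_force: [0.3, 0.3, -0.1]
gripper_width: 0.0735
```

```bash
python3 - <<'E'
from h import *
a,_=cams.capture("scene");b,_=cams.capture("top");z=np.hstack([a[280:460,180:360],b[200:380,150:330]]);cv2.imwrite("pics/p3.png",cv2.resize(z,None,fx=2.2,fy=2.2,interpolation=cv2.INTER_CUBIC))
s=readout.get_state();print(s["eef_pos"],s["gripper_width"])
E
```

```text
[ 6.34809117e-01 -1.28089814e-04  1.34645891e-01] 0.07371056230051258
```

View pics/p3.png

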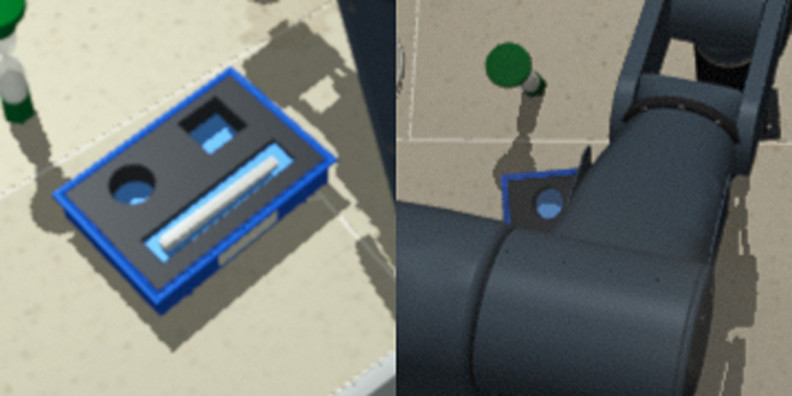

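The left crop shows the tweezers lying inside the slot, parallel to it. Next is the dish.

{"fn": "arm_command", "kwargs": {
  "plan": [
    {"x": 0.03, "y": 0.002, "z": 0, "ax": 0, "ay": 0, "az": 0, "grip": 85},
    {"x": 0.04, "y": 0, "z": 0, "ax": 0, "ay": 0, "az": 0, "grip": 85},
    {"x": 0.03, "y": 0, "z": 0, "ax": 0, "ay": 0, "az": 0, "grip": 85},
    {"x": 0.015, "y": 0, "z": 0, "ax": 0, "ay": 0, "az": 0, "grip": 85},
    {"x": 0.007, "y": 0, "z": 0, "ax": 0, "ay": 0, "az": 0, "grip": 85},
    {"x": 0.003, "y": 0, "z": 0, "ax": 0, "ay": 0, "az": 0, "grip": 85},
    {"x": 0, "y": 0, "z": 0, "ax": 0, "ay": 0, "az": 0, "grip": 85},
    {"x": 0, "y": 0, "z": 0, "ax": 0, "ay": 0, "az": 0, "grip": 85},
    {"x": 0, "y": 0, "z": 0, "ax": 0, "ay": 0, "az": 0, "grip": 85}
  ],
  "force": 10
}}

```text
time_s: 11.48
eef_pos: [0.6389, -0.0013, 0.0107]
orientation: [[0.001, 0.995, 0.098], [-0.0, 0.098, -0.995], [-1.0, 0.001, 0.0]]
contact_force: [0.4, -0.4, -0.4]
gripper_width: 0.0737
```

{"fn": "arm_command", "kwargs": {
  "plan": [
    {"x": 0.004, "y": -0.001, "z": 0, "ax": 0, "ay": 0, "az": 0, "grip": 85},
    {"x": 0, "y": 0, "z": 0, "ax": 0, "ay": 0, "az": 0, "grip": 40},
    {"x": 0, "y": 0, "z": 0, "ax": 0, "ay": 0, "az": 0, "grip": 40},
    {"x": 0, "y": 0, "z": 0, "ax": 0, "ay": 0, "az": 0, "grip": 40},
    {"x": 0, "y": 0, "z": 0, "ax": 0, "ay": 0, "az": 0, "grip": 40},
    {"x": 0, "y": 0, "z": 0, "ax": 0, "ay": 0, "az": 0, "grip": 40},
    {"x": 0, "y": 0, "z": 0, "ax": 0, "ay": 0, "az": 0, "grip": 40},
    {"x": 0, "y": 0, "z": 0, "ax": 0, "ay": 0, "az": 0, "grip": 40}
  ],
  "force": 10
}}

```text
time_s: 12.48
eef_pos: [0.6376, -0.0013, 0.0061]
orientation: [[0.0, 0.995, 0.098], [-0.0, 0.098, -0.995], [-1.0, 0.0, 0.0]]
contact_force: [1.1, -0.6, -0.1]
gripper_width: 0.0459
```

{"fn": "arm_command", "kwargs": {
  "plan": [
    {"x": 0, "y": 0, "z": 0, "ax": 0, "ay": 0, "az": 0, "grip": 30},
    {"x": 0, "y": 0, "z": 0, "ax": 0, "ay": 0, "az": 0, "grip": 30},
    {"x": 0, "y": 0, "z": 0, "ax": 0, "ay": 0, "az": 0, "grip": 30}
  ]
}}

```text
time_s: 12.85
eef_pos: [0.6376, -0.0013, 0.0061]
orientation: [[0.0, 0.995, 0.098], [-0.0, 0.098, -0.995], [-1.0, 0.0, 0.0]]
contact_force: [0.5, -0.6, -0.7]
gripper_width: 0.0463
```

```bash
python3 - <<'E'
from h import *
a,_=cams.capture("scene");b,_=cams.capture("top");z=np.hstack([a[180:360,210:390],b[170:350,220:400]]);cv2.imwrite("pics/p4.png",cv2.resize(z,None,fx=2.2,fy=2.2,interpolation=cv2.INTER_CUBIC))
s=readout.get_state();print(s["eef_pos"],s["gripper_width"])
E
```

```text
[ 0.6375787  -0.00127313  0.00607196] 0.04606294311904178
```

View pics/p4.png

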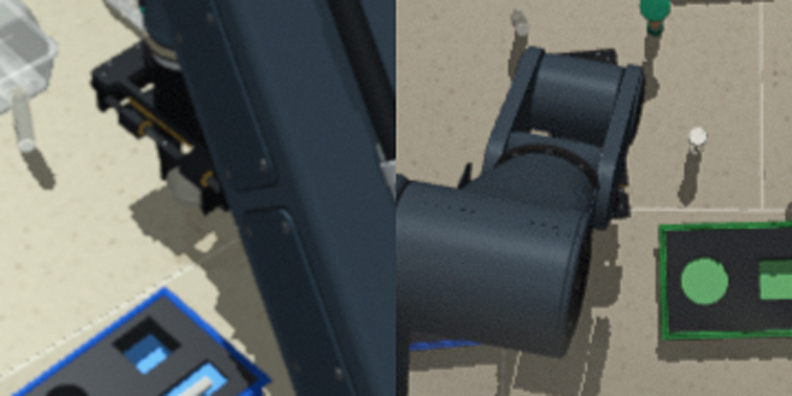

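{"fn": "arm_command", "kwargs": {
  "plan": [
    {"x": -0.005, "y": 0, "z": 0, "ax": 0, "ay": 0, "az": 0, "grip": 30},
    {"x": -0.01, "y": 0, "z": 0, "ax": 0, "ay": 0, "az": 0, "grip": 30},
    {"x": -0.02, "y": 0, "z": 0, "ax": 0, "ay": 0, "az": 0, "grip": 30},
    {"x": -0.03, "y": 0, "z": 0, "ax": 0, "ay": 0, "az": 0, "grip": 30},
    {"x": -0.025, "y": 0, "z": 0, "ax": 0, "ay": 0, "az": 0, "grip": 30},
    {"x": 0, "y": 0, "z": 0, "ax": 0, "ay": 0, "az": 0, "grip": 30},
    {"x": 0, "y": 0, "z": 0, "ax": 0, "ay": 0, "az": 0, "grip": 30}
  ]
}}

```text
time_s: 13.82
eef_pos: [0.6371, -0.0012, 0.0961]
orientation: [[-0.0, 0.995, 0.098], [0.0, 0.098, -0.995], [-1.0, -0.0, -0.0]]
contact_force: [1.3, -0.3, 0.2]
gripper_width: 0.046
```

```bash
python3 - <<'E'
from h import *
a,_=cams.capture("scene");cv2.imwrite("pics/p5.png",cv2.resize(a[160:310,190:340],None,fx=4,fy=4,interpolation=cv2.INTER_CUBIC))
s=readout.get_state();print(s["eef_pos"],s["gripper_width"])
E
```

```text
[ 0.63666814 -0.00113723  0.09539763] 0.04587894670071214
```

View pics/p5.png

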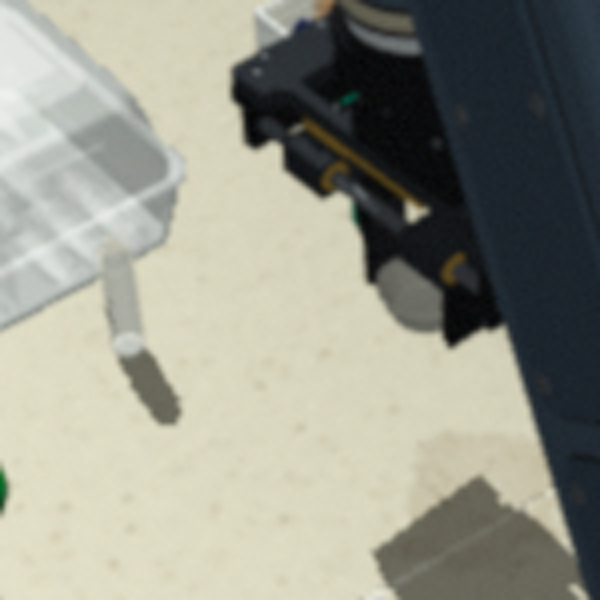

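{"fn": "arm_command", "kwargs": {
  "plan": [
    {"x": 0, "y": -0.015, "z": 0.01, "ax": 0, "ay": 0, "az": 0, "grip": 30},
    {"x": 0, "y": -0.035, "z": 0.025, "ax": 0, "ay": 0, "az": 0, "grip": 30},
    {"x": 0, "y": -0.04, "z": 0.0275, "ax": 0, "ay": 0, "az": 0, "grip": 30},
    {"x": 0, "y": -0.04, "z": 0.0275, "ax": 0, "ay": 0, "az": 0, "grip": 30},
    {"x": 0, "y": -0.025, "z": 0.016, "ax": 0, "ay": 0, "az": 0, "grip": 30},
    {"x": 0, "y": -0.0105, "z": 0.007, "ax": 0, "ay": 0, "az": 0, "grip": 30},
    {"x": 0, "y": 0, "z": 0, "ax": 0, "ay": 0, "az": 0, "grip": 30},
    {"x": 0, "y": 0, "z": 0, "ax": 0, "ay": 0, "az": 0, "grip": 30},
    {"x": 0, "y": 0, "z": 0, "ax": 0, "ay": 0, "az": 0, "grip": 30}
  ]
}}

```text
time_s: 15.0
eef_pos: [0.4847, -0.1294, 0.096]
orientation: [[0.001, 0.995, 0.099], [-0.0, 0.099, -0.995], [-1.0, 0.001, 0.0]]
contact_force: [0.4, 1.0, 0.5]
gripper_width: 0.0461
```

```bash
python3 - <<'E'
from h import *
a,_=cams.capture("scene");b,_=cams.capture("top");z=np.hstack([a[160:340,310:490],b[200:380,280:460]]);cv2.imwrite("pics/p6.png",cv2.resize(z,None,fx=2.2,fy=2.2,interpolation=cv2.INTER_CUBIC))
s=readout.get_state();print(s["eef_pos"],s["gripper_width"])
E
```

```text
[ 0.48445419 -0.12939892  0.09599812] 0.04585577465326406
```

View pics/p6.png

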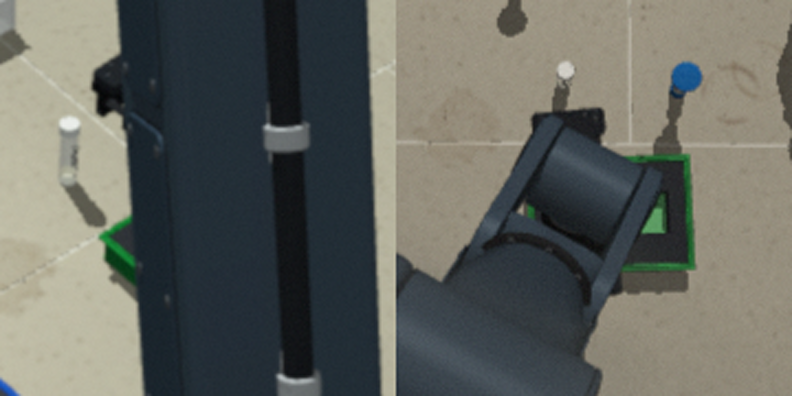

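{"fn": "arm_command", "kwargs": {
  "plan": [
    {"x": 0.02, "y": -0.001, "z": 0, "ax": 0, "ay": 0, "az": 0, "grip": 30},
    {"x": 0.02, "y": 0, "z": 0, "ax": 0, "ay": 0, "az": 0, "grip": 30},
    {"x": 0.01, "y": 0, "z": 0, "ax": 0, "ay": 0, "az": 0, "grip": 30},
    {"x": 0.005, "y": 0, "z": 0, "ax": 0, "ay": 0, "az": 0, "grip": 30},
    {"x": 0, "y": 0, "z": 0, "ax": 0, "ay": 0, "az": 0, "grip": 30},
    {"x": 0, "y": 0, "z": 0, "ax": 0, "ay": 0, "az": 0, "grip": 30},
    {"x": 0, "y": 0, "z": 0, "ax": 0, "ay": 0, "az": 0, "grip": 30}
  ]
}}

```text
time_s: 15.98
eef_pos: [0.4832, -0.1302, 0.0415]
orientation: [[0.001, 0.995, 0.098], [-0.0, 0.098, -0.995], [-1.0, 0.001, 0.001]]
contact_force: [-0.5, -0.3, -0.5]
gripper_width: 0.0461
```

{"fn": "arm_command", "kwargs": {
  "plan": [
    {"x": 0.004, "y": 0, "z": 0, "ax": 0, "ay": 0, "az": 0, "grip": 30},
    {"x": 0.002, "y": 0, "z": 0, "ax": 0, "ay": 0, "az": 0, "grip": 30},
    {"x": 0, "y": 0, "z": 0, "ax": 0, "ay": 0, "az": 0, "grip": 30},
    {"x": 0, "y": 0, "z": 0, "ax": 0, "ay": 0, "az": 0, "grip": 30},
    {"x": 0, "y": 0, "z": 0, "ax": 0, "ay": 0, "az": 0, "grip": 30}
  ]
}}

```text
time_s: 16.6
eef_pos: [0.4828, -0.13, 0.035]
orientation: [[-0.0, 0.995, 0.098], [0.0, 0.098, -0.995], [-1.0, -0.0, -0.0]]
contact_force: [-0.3, 0.0, 0.8]
gripper_width: 0.0455
```

{"fn": "arm_command", "kwargs": {
  "plan": [
    {"x": 0, "y": 0, "z": 0, "ax": 0, "ay": 0, "az": 0, "grip": 65},
    {"x": 0, "y": 0, "z": 0, "ax": 0, "ay": 0, "az": 0, "grip": 65},
    {"x": 0, "y": 0, "z": 0, "ax": 0, "ay": 0, "az": 0, "grip": 65},
    {"x": -0.02, "y": 0, "z": 0, "ax": 0, "ay": 0, "az": 0, "grip": 65},
    {"x": -0.04, "y": 0, "z": 0, "ax": 0, "ay": 0, "az": 0, "grip": 100},
    {"x": -0.05, "y": 0, "z": 0, "ax": 0, "ay": 0, "az": 0, "grip": 100},
    {"x": -0.05, "y": 0, "z": 0, "ax": 0, "ay": 0, "az": 0, "grip": 100},
    {"x": 0, "y": 0.0236, "z": -0.046, "ax": 0, "ay": 0, "az": 0, "grip": 100},
    {"x": 0, "y": 0.0236, "z": -0.046, "ax": 0, "ay": 0, "az": 0, "grip": 100},
    {"x": 0, "y": 0.0236, "z": -0.046, "ax": 0, "ay": 0, "az": 0, "grip": 100},
    {"x": 0, "y": 0.0236, "z": -0.046, "ax": 0, "ay": 0, "az": 0, "grip": 100},
    {"x": 0, "y": 0, "z": 0, "ax": 0, "ay": 0, "az": 0, "grip": 100}
  ]
}}

```text
time_s: 18.1
eef_pos: [0.5595, 0.0655, 0.195]
orientation: [[0.001, 0.995, 0.103], [0.001, 0.103, -0.995], [-1.0, 0.001, -0.0]]
contact_force: [-1.0, -0.5, -0.6]
gripper_width: 0.0866
```

```bash
python3 - <<'E'
from h import *
a,_=cams.capture("scene");b,_=cams.capture("top");z=np.hstack([a[180:360,310:490],b[200:380,280:460]]);cv2.imwrite("pics/p7.png",cv2.resize(z,None,fx=2.2,fy=2.2,interpolation=cv2.INTER_CUBIC))
s=readout.get_state();print(s["eef_pos"],s["gripper_width"])
E
```

```text
[0.55823904 0.06256649 0.19471401] 0.08715876249011754
```

View pics/p7.png

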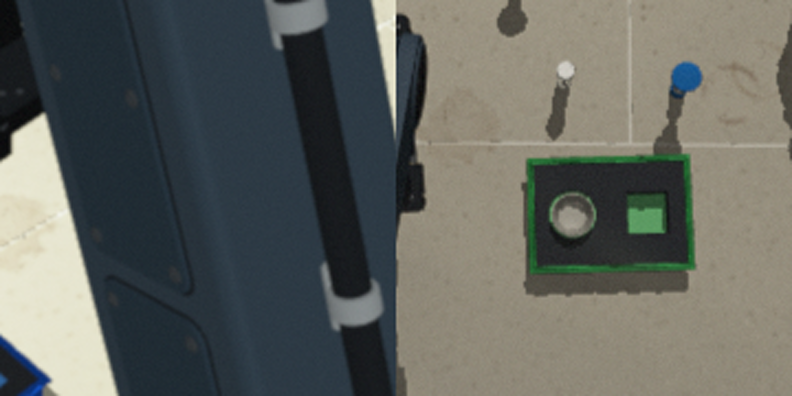

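The top crop shows the dish sitting in the recess at about (572,215), level. Next is the tall timer.

{"fn": "arm_command", "kwargs": {
  "plan": [
    {"x": 0, "y": 0.0239, "z": -0.046, "ax": 0, "ay": 0, "az": 0, "grip": 100},
    {"x": 0, "y": 0.0239, "z": -0.046, "ax": 0, "ay": 0, "az": 0, "grip": 100},
    {"x": 0, "y": 0.0239, "z": -0.046, "ax": 0, "ay": 0, "az": 0, "grip": 100},
    {"x": 0, "y": 0.015, "z": -0.028, "ax": 0, "ay": 0, "az": 0, "grip": 100},
    {"x": 0, "y": 0.0089, "z": -0.018, "ax": 0, "ay": 0, "az": 0, "grip": 100},
    {"x": 0, "y": 0, "z": 0, "ax": 0, "ay": 0, "az": 0, "grip": 100},
    {"x": 0, "y": 0, "z": 0, "ax": 0, "ay": 0, "az": 0, "grip": 100},
    {"x": 0, "y": 0, "z": 0, "ax": 0, "ay": 0, "az": 0, "grip": 100}
  ]
}}

```text
time_s: 19.2
eef_pos: [0.6357, 0.2531, 0.1951]
orientation: [[-0.001, 0.995, 0.096], [-0.0, 0.096, -0.995], [-1.0, -0.001, 0.0]]
contact_force: [-0.1, -1.0, 0.1]
gripper_width: 0.087
```

```bash
python3 - <<'E'
from h import *
a,_=cams.capture("scene");b,_=cams.capture("top");z=np.hstack([a[220:400,100:280],b[180:360,130:310]]);cv2.imwrite("pics/p8.png",cv2.resize(z,None,fx=2.2,fy=2.2,interpolation=cv2.INTER_CUBIC))
s=readout.get_state();print(s["eef_pos"],s["gripper_width"])
E
```

```text
[0.63586627 0.25363805 0.19521293] 0.08695658367571303
```

View pics/p8.png

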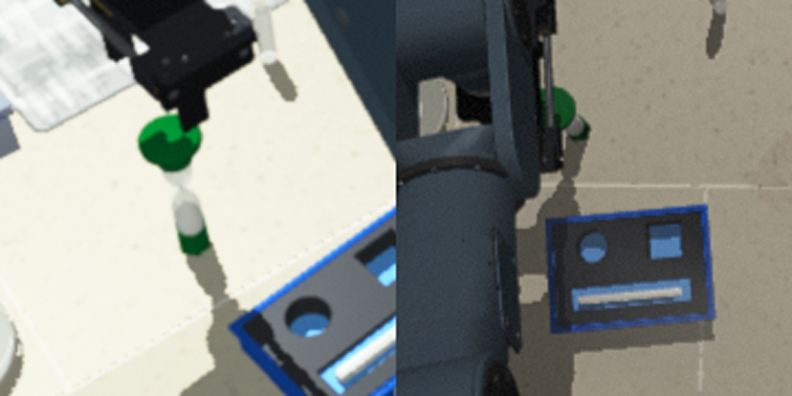

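{"fn": "arm_command", "kwargs": {
  "plan": [
    {"x": 0.02, "y": -0.001, "z": -0.0015, "ax": 0, "ay": 0, "az": 0, "grip": 100},
    {"x": 0.025, "y": 0, "z": 0, "ax": 0, "ay": 0, "az": 0, "grip": 100},
    {"x": 0.02, "y": 0, "z": 0, "ax": 0, "ay": 0, "az": 0, "grip": 100},
    {"x": 0.015, "y": 0, "z": 0, "ax": 0, "ay": 0, "az": 0, "grip": 100},
    {"x": 0.005, "y": 0, "z": 0, "ax": 0, "ay": 0, "az": 0, "grip": 100},
    {"x": 0, "y": 0, "z": 0, "ax": 0, "ay": 0, "az": 0, "grip": 100},
    {"x": 0, "y": 0, "z": 0, "ax": 0, "ay": 0, "az": 0, "grip": 100},
    {"x": 0, "y": 0, "z": 0, "ax": 0, "ay": 0, "az": 0, "grip": 100},
    {"x": 0, "y": 0, "z": 0, "ax": 0, "ay": 0, "az": 0, "grip": 100}
  ]
}}

```text
time_s: 20.42
eef_pos: [0.6351, 0.2563, 0.1106]
orientation: [[0.001, 0.995, 0.098], [0.0, 0.098, -0.995], [-1.0, 0.001, -0.0]]
contact_force: [0.1, -0.3, -0.6]
gripper_width: 0.087
```

{"fn": "arm_command", "kwargs": {
  "plan": [
    {"x": 0, "y": 0, "z": 0, "ax": 0, "ay": 0, "az": 0, "grip": 64},
    {"x": 0, "y": 0, "z": 0, "ax": 0, "ay": 0, "az": 0, "grip": 64},
    {"x": 0, "y": 0, "z": 0, "ax": 0, "ay": 0, "az": 0, "grip": 64},
    {"x": 0, "y": 0, "z": 0, "ax": 0, "ay": 0, "az": 0, "grip": 61},
    {"x": 0, "y": 0, "z": 0, "ax": 0, "ay": 0, "az": 0, "grip": 59},
    {"x": 0, "y": 0, "z": 0, "ax": 0, "ay": 0, "az": 0, "grip": 57},
    {"x": 0, "y": 0, "z": 0, "ax": 0, "ay": 0, "az": 0, "grip": 55},
    {"x": 0, "y": 0, "z": 0, "ax": 0, "ay": 0, "az": 0, "grip": 50},
    {"x": 0, "y": 0, "z": 0, "ax": 0, "ay": 0, "az": 0, "grip": 40},
    {"x": 0, "y": 0, "z": 0, "ax": 0, "ay": 0, "az": 0, "grip": 40},
    {"x": 0, "y": 0, "z": 0, "ax": 0, "ay": 0, "az": 0, "grip": 40}
  ],
  "force": 12
}}

```text
time_s: 21.8
eef_pos: [0.6349, 0.2562, 0.1101]
orientation: [[0.0, 0.995, 0.098], [0.0, 0.098, -0.995], [-1.0, 0.0, -0.0]]
contact_force: [0.3, 0.1, 0.5]
gripper_width: 0.0471
```

```bash
python3 - <<'E'
from h import *
a,_=cams.capture("scene");b,_=cams.capture("top");z=np.hstack([a[220:400,100:280],b[180:360,130:310]]);cv2.imwrite("pics/p9.png",cv2.resize(z,None,fx=2.2,fy=2.2,interpolation=cv2.INTER_CUBIC))
s=readout.get_state();print(s["eef_pos"],s["gripper_width"])
E
```

```text
[0.63490284 0.25621075 0.1101305 ] 0.04769537455392875
```

View pics/p9.png

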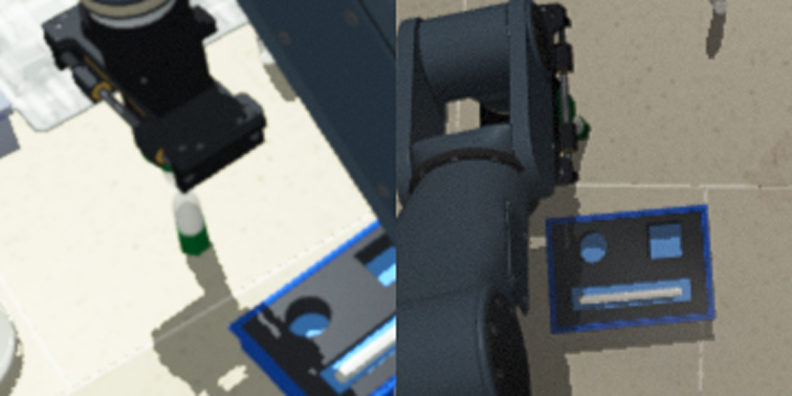

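{"fn": "arm_command", "kwargs": {
  "plan": [
    {"x": -0.01, "y": 0, "z": 0, "ax": 0, "ay": 0, "az": 0, "grip": 40},
    {"x": -0.03, "y": 0, "z": 0, "ax": 0, "ay": 0, "az": 0, "grip": 40},
    {"x": -0.04, "y": 0, "z": 0, "ax": 0, "ay": 0, "az": 0, "grip": 40},
    {"x": -0.035, "y": 0, "z": 0, "ax": 0, "ay": 0, "az": 0, "grip": 40},
    {"x": -0.015, "y": -0.006, "z": 0.014, "ax": 0, "ay": 0, "az": 0, "grip": 40},
    {"x": 0, "y": -0.0133, "z": 0.031, "ax": 0, "ay": 0, "az": 0, "grip": 40},
    {"x": 0, "y": -0.0175, "z": 0.041, "ax": 0, "ay": 0, "az": 0, "grip": 40},
    {"x": 0, "y": -0.0175, "z": 0.041, "ax": 0, "ay": 0, "az": 0, "grip": 40},
    {"x": 0, "y": -0.0175, "z": 0.041, "ax": 0, "ay": 0, "az": 0, "grip": 40},
    {"x": 0, "y": -0.0175, "z": 0.041, "ax": 0, "ay": 0, "az": 0, "grip": 40},
    {"x": 0, "y": -0.0175, "z": 0.041, "ax": 0, "ay": 0, "az": 0, "grip": 40},
    {"x": 0, "y": -0.0175, "z": 0.041, "ax": 0, "ay": 0, "az": 0, "grip": 40}
  ],
  "force": 15
}}

```text
time_s: 23.4
eef_pos: [0.5375, -0.0473, 0.2394]
orientation: [[-0.002, 0.995, 0.097], [0.0, 0.097, -0.995], [-1.0, -0.002, -0.0]]
contact_force: [0.2, -0.9, -0.6]
gripper_width: 0.0473
```

{"fn": "arm_command", "kwargs": {
  "plan": [
    {"x": 0, "y": -0.0175, "z": 0.041, "ax": 0, "ay": 0, "az": 0, "grip": 40},
    {"x": 0, "y": -0.0175, "z": 0.041, "ax": 0, "ay": 0, "az": 0, "grip": 40},
    {"x": 0, "y": -0.0175, "z": 0.041, "ax": 0, "ay": 0, "az": 0, "grip": 40},
    {"x": 0, "y": -0.012, "z": 0.028, "ax": 0, "ay": 0, "az": 0, "grip": 40},
    {"x": 0, "y": -0.005, "z": 0.012, "ax": 0, "ay": 0, "az": 0, "grip": 40},
    {"x": 0, "y": 0, "z": 0, "ax": 0, "ay": 0, "az": 0, "grip": 40},
    {"x": 0, "y": 0, "z": 0, "ax": 0, "ay": 0, "az": 0, "grip": 40},
    {"x": 0, "y": 0, "z": 0, "ax": 0, "ay": 0, "az": 0, "grip": 40},
    {"x": 0, "y": 0, "z": 0, "ax": 0, "ay": 0, "az": 0, "grip": 40}
  ]
}}

```text
time_s: 24.52
eef_pos: [0.4866, -0.2137, 0.2401]
orientation: [[-0.0, 0.995, 0.099], [0.0, 0.099, -0.995], [-1.0, 0.0, -0.0]]
contact_force: [0.1, 0.3, -0.2]
gripper_width: 0.0472
```

```bash
python3 - <<'E'
from h import *
a,_=cams.capture("scene");b,_=cams.capture("top");z=np.hstack([a[160:340,330:510],b[180:360,310:490]]);cv2.imwrite("pics/p10.png",cv2.resize(z,None,fx=2.2,fy=2.2,interpolation=cv2.INTER_CUBIC))
s=readout.get_state();print(s["eef_pos"],s["gripper_width"])
E
```

```text
[ 0.4865741  -0.21404772  0.24007688] 0.04722141290837207
```

View pics/p10.png

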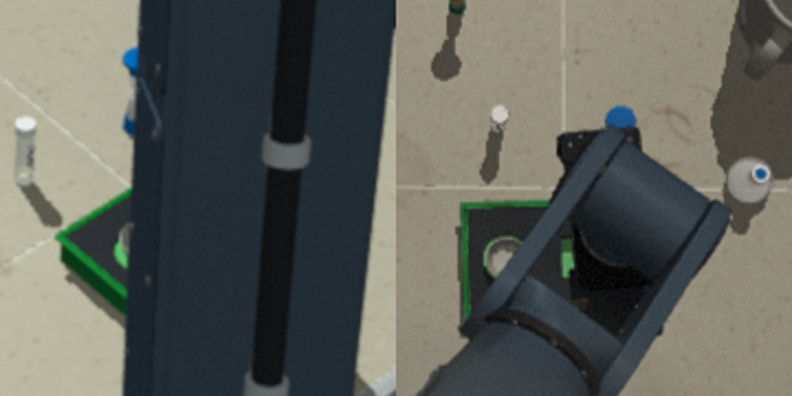

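{"fn": "arm_command", "kwargs": {
  "plan": [
    {"x": 0.02, "y": -0.0005, "z": 0.0015, "ax": 0, "ay": 0, "az": 0, "grip": 40},
    {"x": 0.03, "y": 0, "z": 0, "ax": 0, "ay": 0, "az": 0, "grip": 40},
    {"x": 0.02, "y": 0, "z": 0, "ax": 0, "ay": 0, "az": 0, "grip": 40},
    {"x": 0.01, "y": 0, "z": 0, "ax": 0, "ay": 0, "az": 0, "grip": 40},
    {"x": 0, "y": 0, "z": 0, "ax": 0, "ay": 0, "az": 0, "grip": 40},
    {"x": 0, "y": 0, "z": 0, "ax": 0, "ay": 0, "az": 0, "grip": 40},
    {"x": 0, "y": 0, "z": 0, "ax": 0, "ay": 0, "az": 0, "grip": 40}
  ]
}}

```text
time_s: 25.5
eef_pos: [0.4865, -0.2165, 0.1609]
orientation: [[0.002, 0.995, 0.098], [-0.001, 0.098, -0.995], [-1.0, 0.001, 0.001]]
contact_force: [-0.6, 0.0, 0.2]
gripper_width: 0.0472
```

{"fn": "arm_command", "kwargs": {
  "plan": [
    {"x": 0.01, "y": -0.0005, "z": -0.001, "ax": 0, "ay": 0, "az": 0, "grip": 40},
    {"x": 0.01, "y": 0, "z": 0, "ax": 0, "ay": 0, "az": 0, "grip": 40},
    {"x": 0.01, "y": 0, "z": 0, "ax": 0, "ay": 0, "az": 0, "grip": 40},
    {"x": 0.005, "y": 0, "z": 0, "ax": 0, "ay": 0, "az": 0, "grip": 40},
    {"x": 0, "y": 0, "z": 0, "ax": 0, "ay": 0, "az": 0, "grip": 40},
    {"x": 0, "y": 0, "z": 0, "ax": 0, "ay": 0, "az": 0, "grip": 40},
    {"x": 0, "y": 0, "z": 0, "ax": 0, "ay": 0, "az": 0, "grip": 40}
  ]
}}

```text
time_s: 26.38
eef_pos: [0.4857, -0.2154, 0.1254]
orientation: [[0.001, 0.995, 0.098], [-0.0, 0.098, -0.995], [-1.0, 0.001, 0.001]]
contact_force: [-0.6, -0.1, 0.6]
gripper_width: 0.0467
```

{"fn": "arm_command", "kwargs": {
  "plan": [
    {"x": 0.003, "y": 0, "z": 0, "ax": 0, "ay": 0, "az": 0, "grip": 40},
    {"x": 0.003, "y": 0, "z": 0, "ax": 0, "ay": 0, "az": 0, "grip": 40},
    {"x": 0, "y": 0, "z": 0, "ax": 0, "ay": 0, "az": 0, "grip": 40},
    {"x": 0, "y": 0, "z": 0, "ax": 0, "ay": 0, "az": 0, "grip": 40},
    {"x": 0, "y": 0, "z": 0, "ax": 0, "ay": 0, "az": 0, "grip": 40},
    {"x": 0, "y": 0, "z": 0, "ax": 0, "ay": 0, "az": 0, "grip": 40}
  ]
}}

```text
time_s: 27.12
eef_pos: [0.4855, -0.2152, 0.1191]
orientation: [[0.0, 0.995, 0.098], [-0.0, 0.098, -0.995], [-1.0, 0.0, 0.0]]
contact_force: [0.4, -0.8, 0.1]
gripper_width: 0.0471
```

{"fn": "arm_command", "kwargs": {
  "plan": [
    {"x": 0, "y": 0, "z": 0, "ax": 0, "ay": 0, "az": 0, "grip": 56},
    {"x": 0, "y": 0, "z": 0, "ax": 0, "ay": 0, "az": 0, "grip": 60},
    {"x": 0, "y": 0, "z": 0, "ax": 0, "ay": 0, "az": 0, "grip": 70},
    {"x": 0, "y": 0, "z": 0, "ax": 0, "ay": 0, "az": 0, "grip": 80},
    {"x": 0, "y": 0, "z": 0, "ax": 0, "ay": 0, "az": 0, "grip": 80},
    {"x": -0.01, "y": 0, "z": 0, "ax": 0, "ay": 0, "az": 0, "grip": 80},
    {"x": -0.03, "y": 0, "z": 0, "ax": 0, "ay": 0, "az": 0, "grip": 80},
    {"x": -0.04, "y": 0, "z": 0, "ax": 0, "ay": 0, "az": 0, "grip": 80},
    {"x": 0, "y": 0, "z": 0, "ax": 0, "ay": 0, "az": 0, "grip": 80}
  ]
}}

```text
time_s: 28.25
eef_pos: [0.4875, -0.2166, 0.2027]
orientation: [[0.007, 0.995, 0.098], [-0.005, 0.098, -0.995], [-1.0, 0.006, 0.006]]
contact_force: [-0.3, 0.2, -1.1]
gripper_width: 0.0698
```

{"fn": "arm_command", "kwargs": {
  "plan": [
    {"x": 0, "y": 0.04, "z": 0.015, "ax": 0, "ay": 0, "az": 0, "grip": 80},
    {"x": 0, "y": 0.04, "z": 0.015, "ax": 0, "ay": 0, "az": 0, "grip": 80},
    {"x": 0, "y": 0.04, "z": 0.015, "ax": 0, "ay": 0, "az": 0, "grip": 80},
    {"x": 0, "y": 0.024, "z": 0.009, "ax": 0, "ay": 0, "az": 0, "grip": 80},
    {"x": 0, "y": 0, "z": 0, "ax": 0, "ay": 0, "az": 0, "grip": 80},
    {"x": 0, "y": 0, "z": 0, "ax": 0, "ay": 0, "az": 0, "grip": 80},
    {"x": 0, "y": 0, "z": 0, "ax": 0, "ay": 0, "az": 0, "grip": 80}
  ]
}}

```text
time_s: 29.12
eef_pos: [0.6327, -0.2543, 0.1988]
orientation: [[-0.002, 0.995, 0.098], [0.001, 0.098, -0.995], [-1.0, -0.001, -0.001]]
contact_force: [0.1, 0.1, 0.2]
gripper_width: 0.0694
```

```bash
python3 - <<'E'
from h import *
a,_=cams.capture("scene");b,_=cams.capture("top");z=np.hstack([a[130:310,330:510],b[180:360,310:490]]);cv2.imwrite("pics/p11.png",cv2.resize(z,None,fx=2.2,fy=2.2,interpolation=cv2.INTER_CUBIC))
s=readout.get_state();print(s["eef_pos"],s["gripper_width"])
E
```

```text
[ 0.6331673 -0.2546338  0.1992394] 0.0696752265852974
```

View pics/p11.png

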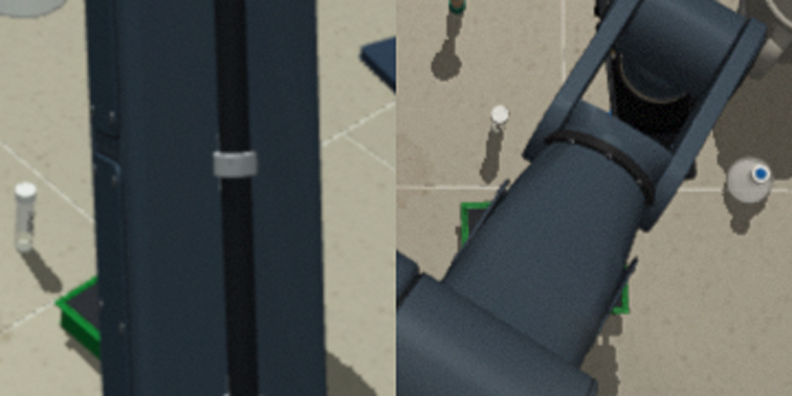

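{"fn": "arm_command", "kwargs": {
  "plan": [
    {"x": 0.03, "y": 0, "z": 0, "ax": 0, "ay": 0, "az": 0, "grip": 80},
    {"x": 0.04, "y": 0, "z": 0, "ax": 0, "ay": 0, "az": 0, "grip": 80},
    {"x": 0.03, "y": 0, "z": 0, "ax": 0, "ay": 0, "az": 0, "grip": 80},
    {"x": 0.02, "y": 0, "z": 0, "ax": 0, "ay": 0, "az": 0, "grip": 80},
    {"x": 0.007, "y": 0, "z": 0, "ax": 0, "ay": 0, "az": 0, "grip": 80},
    {"x": 0, "y": 0, "z": 0, "ax": 0, "ay": 0, "az": 0, "grip": 80},
    {"x": 0, "y": 0, "z": 0, "ax": 0, "ay": 0, "az": 0, "grip": 80},
    {"x": 0, "y": 0, "z": 0, "ax": 0, "ay": 0, "az": 0, "grip": 80},
    {"x": 0, "y": 0, "z": 0, "ax": 0, "ay": 0, "az": 0, "grip": 80}
  ]
}}

```text
time_s: 30.35
eef_pos: [0.6343, -0.255, 0.0728]
orientation: [[0.001, 0.995, 0.098], [-0.001, 0.098, -0.995], [-1.0, 0.001, 0.001]]
contact_force: [0.2, -0.6, -0.8]
gripper_width: 0.0697
```

{"fn": "arm_command", "kwargs": {
  "plan": [
    {"x": 0, "y": 0, "z": 0, "ax": 0, "ay": 0, "az": 0, "grip": 46},
    {"x": 0, "y": 0, "z": 0, "ax": 0, "ay": 0, "az": 0, "grip": 46},
    {"x": 0, "y": 0, "z": 0, "ax": 0, "ay": 0, "az": 0, "grip": 46},
    {"x": 0, "y": 0, "z": 0, "ax": 0, "ay": 0, "az": 0, "grip": 43},
    {"x": 0, "y": 0, "z": 0, "ax": 0, "ay": 0, "az": 0, "grip": 41},
    {"x": 0, "y": 0, "z": 0, "ax": 0, "ay": 0, "az": 0, "grip": 39},
    {"x": 0, "y": 0, "z": 0, "ax": 0, "ay": 0, "az": 0, "grip": 37},
    {"x": 0, "y": 0, "z": 0, "ax": 0, "ay": 0, "az": 0, "grip": 33},
    {"x": 0, "y": 0, "z": 0, "ax": 0, "ay": 0, "az": 0, "grip": 25},
    {"x": 0, "y": 0, "z": 0, "ax": 0, "ay": 0, "az": 0, "grip": 25},
    {"x": 0, "y": 0, "z": 0, "ax": 0, "ay": 0, "az": 0, "grip": 25},
    {"x": 0, "y": 0, "z": 0, "ax": 0, "ay": 0, "az": 0, "grip": 25}
  ],
  "force": 12
}}

```text
time_s: 31.85
eef_pos: [0.6341, -0.2549, 0.0721]
orientation: [[0.0, 0.995, 0.098], [-0.0, 0.098, -0.995], [-1.0, 0.0, 0.0]]
contact_force: [0.8, 0.6, 0.1]
gripper_width: 0.032
```

{"fn": "arm_command", "kwargs": {
  "plan": [
    {"x": -0.01, "y": 0, "z": 0, "ax": 0, "ay": 0, "az": 0, "grip": 25},
    {"x": -0.03, "y": 0, "z": 0, "ax": 0, "ay": 0, "az": 0, "grip": 25},
    {"x": -0.04, "y": 0, "z": 0, "ax": 0, "ay": 0, "az": 0, "grip": 25},
    {"x": -0.03, "y": 0, "z": 0, "ax": 0, "ay": 0, "az": 0, "grip": 25},
    {"x": -0.01, "y": -0.004, "z": -0.017, "ax": 0, "ay": 0, "az": 0, "grip": 25},
    {"x": 0, "y": -0.0075, "z": -0.034, "ax": 0, "ay": 0, "az": 0, "grip": 25},
    {"x": 0, "y": -0.0095, "z": -0.042, "ax": 0, "ay": 0, "az": 0, "grip": 25},
    {"x": 0, "y": -0.0095, "z": -0.042, "ax": 0, "ay": 0, "az": 0, "grip": 25},
    {"x": 0, "y": -0.0095, "z": -0.042, "ax": 0, "ay": 0, "az": 0, "grip": 25},
    {"x": 0, "y": -0.0095, "z": -0.042, "ax": 0, "ay": 0, "az": 0, "grip": 25},
    {"x": 0, "y": -0.0095, "z": -0.042, "ax": 0, "ay": 0, "az": 0, "grip": 25},
    {"x": 0, "y": -0.0095, "z": -0.042, "ax": 0, "ay": 0, "az": 0, "grip": 25}
  ]
}}

```text
time_s: 33.35
eef_pos: [0.5337, 0.0423, 0.1913]
orientation: [[-0.003, 0.995, 0.098], [0.001, 0.098, -0.995], [-1.0, -0.003, -0.001]]
contact_force: [0.3, -0.4, -0.6]
gripper_width: 0.032
```

{"fn": "arm_command", "kwargs": {
  "plan": [
    {"x": 0, "y": -0.0095, "z": -0.042, "ax": 0, "ay": 0, "az": 0, "grip": 25},
    {"x": 0, "y": -0.008, "z": -0.035, "ax": 0, "ay": 0, "az": 0, "grip": 25},
    {"x": 0, "y": -0.005, "z": -0.021, "ax": 0, "ay": 0, "az": 0, "grip": 25},
    {"x": 0, "y": -0.002, "z": -0.008, "ax": 0, "ay": 0, "az": 0, "grip": 25},
    {"x": 0, "y": 0, "z": 0, "ax": 0, "ay": 0, "az": 0, "grip": 25},
    {"x": 0, "y": 0, "z": 0, "ax": 0, "ay": 0, "az": 0, "grip": 25},
    {"x": 0, "y": 0, "z": 0, "ax": 0, "ay": 0, "az": 0, "grip": 25}
  ]
}}

```text
time_s: 34.22
eef_pos: [0.5018, 0.1423, 0.192]
orientation: [[0.0, 0.995, 0.097], [-0.0, 0.097, -0.995], [-1.0, 0.0, 0.0]]
contact_force: [0.2, 0.1, -0.7]
gripper_width: 0.0319
```

```bash
python3 - <<'E'
from h import *
a,_=cams.capture("scene");b,_=cams.capture("top");z=np.hstack([a[240:420,190:370],b[190:370,190:430]]);cv2.imwrite("pics/p12.png",cv2.resize(z,None,fx=1.9,fy=1.9,interpolation=cv2.INTER_CUBIC))
s=readout.get_state();print(s["eef_pos"],s["gripper_width"])
E
```

```text
[0.50170945 0.14245979 0.19200745] 0.032146686342177225
```

View pics/p12.png

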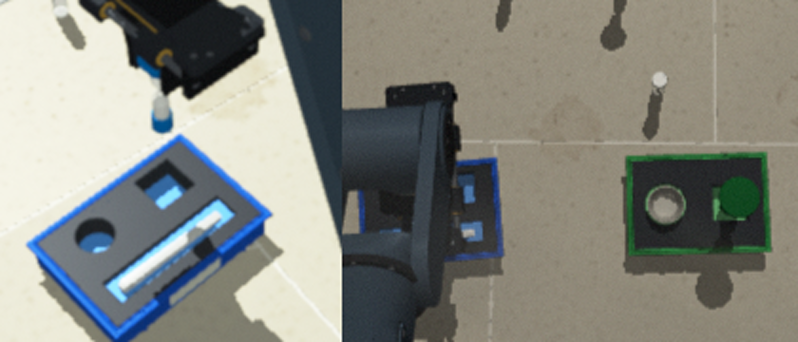

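The blue timer hangs upright above its cell. The tall timer and the dish stand in the green tray. Lowering now.

{"fn": "arm_command", "kwargs": {
  "plan": [
    {"x": 0.02, "y": 0, "z": -0.0005, "ax": 0, "ay": 0, "az": 0, "grip": 25},
    {"x": 0.03, "y": 0, "z": 0, "ax": 0, "ay": 0, "az": 0, "grip": 25},
    {"x": 0.015, "y": 0, "z": 0, "ax": 0, "ay": 0, "az": 0, "grip": 25},
    {"x": 0.005, "y": 0, "z": 0, "ax": 0, "ay": 0, "az": 0, "grip": 25},
    {"x": 0, "y": 0, "z": 0, "ax": 0, "ay": 0, "az": 0, "grip": 25},
    {"x": 0, "y": 0, "z": 0, "ax": 0, "ay": 0, "az": 0, "grip": 25},
    {"x": 0, "y": 0, "z": 0, "ax": 0, "ay": 0, "az": 0, "grip": 25}
  ]
}}

```text
time_s: 35.2
eef_pos: [0.5019, 0.1437, 0.1228]
orientation: [[0.002, 0.995, 0.098], [0.0, 0.098, -0.995], [-1.0, 0.002, 0.0]]
contact_force: [-0.7, 0.1, 0.2]
gripper_width: 0.0321
```

```bash
python3 - <<'E'
from h import *
a,_=cams.capture("scene");cv2.imwrite("pics/p13.png",cv2.resize(a[270:420,190:340],None,fx=4,fy=4,interpolation=cv2.INTER_CUBIC))
s=readout.get_state();print(s["eef_pos"],s["gripper_width"])
E
```

```text
[0.50180137 0.14366487 0.1226806 ] 0.03220866584198466
```

View pics/p13.png

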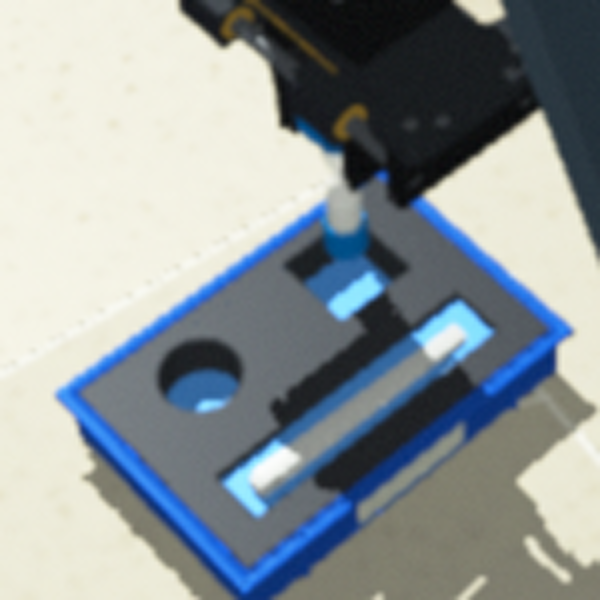

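{"fn": "arm_command", "kwargs": {
  "plan": [
    {"x": 0.01, "y": 0, "z": 0, "ax": 0, "ay": 0, "az": 0, "grip": 25},
    {"x": 0.01, "y": 0, "z": 0, "ax": 0, "ay": 0, "az": 0, "grip": 25},
    {"x": 0.01, "y": 0, "z": 0, "ax": 0, "ay": 0, "az": 0, "grip": 25},
    {"x": 0.005, "y": 0, "z": 0, "ax": 0, "ay": 0, "az": 0, "grip": 25},
    {"x": 0, "y": 0, "z": 0, "ax": 0, "ay": 0, "az": 0, "grip": 25},
    {"x": 0, "y": 0, "z": 0, "ax": 0, "ay": 0, "az": 0, "grip": 25},
    {"x": 0, "y": 0, "z": 0, "ax": 0, "ay": 0, "az": 0, "grip": 25},
    {"x": 0, "y": 0, "z": 0, "ax": 0, "ay": 0, "az": 0, "grip": 25}
  ]
}}

```text
time_s: 36.25
eef_pos: [0.5016, 0.1436, 0.0873]
orientation: [[0.001, 0.995, 0.098], [0.0, 0.098, -0.995], [-1.0, 0.001, 0.0]]
contact_force: [0.0, -0.6, 0.0]
gripper_width: 0.032
```

{"fn": "arm_command", "kwargs": {
  "plan": [
    {"x": 0.003, "y": 0, "z": 0, "ax": 0, "ay": 0, "az": 0, "grip": 25},
    {"x": 0.0025, "y": 0, "z": 0, "ax": 0, "ay": 0, "az": 0, "grip": 25},
    {"x": 0, "y": 0, "z": 0, "ax": 0, "ay": 0, "az": 0, "grip": 25},
    {"x": 0, "y": 0, "z": 0, "ax": 0, "ay": 0, "az": 0, "grip": 25},
    {"x": 0, "y": 0, "z": 0, "ax": 0, "ay": 0, "az": 0, "grip": 25}
  ]
}}

```text
time_s: 36.88
eef_pos: [0.5015, 0.1436, 0.0816]
orientation: [[0.0, 0.995, 0.098], [0.0, 0.098, -0.995], [-1.0, 0.0, -0.0]]
contact_force: [-0.1, -0.2, -0.5]
gripper_width: 0.0318
```

{"fn": "arm_command", "kwargs": {
  "plan": [
    {"x": 0, "y": 0, "z": 0, "ax": 0, "ay": 0, "az": 0, "grip": 39},
    {"x": 0, "y": 0, "z": 0, "ax": 0, "ay": 0, "az": 0, "grip": 43},
    {"x": 0, "y": 0, "z": 0, "ax": 0, "ay": 0, "az": 0, "grip": 50},
    {"x": 0, "y": 0, "z": 0, "ax": 0, "ay": 0, "az": 0, "grip": 60},
    {"x": 0, "y": 0, "z": 0, "ax": 0, "ay": 0, "az": 0, "grip": 60},
    {"x": -0.01, "y": 0, "z": 0, "ax": 0, "ay": 0, "az": 0, "grip": 60},
    {"x": -0.04, "y": 0, "z": 0, "ax": 0, "ay": 0, "az": 0, "grip": 60},
    {"x": -0.04, "y": 0, "z": 0, "ax": 0, "ay": 0, "az": 0, "grip": 60},
    {"x": 0, "y": 0.0165, "z": 0.0396, "ax": 0, "ay": 0, "az": 0, "grip": 60},
    {"x": 0, "y": 0.0165, "z": 0.0396, "ax": 0, "ay": 0, "az": 0, "grip": 60},
    {"x": 0, "y": 0.0165, "z": 0.0396, "ax": 0, "ay": 0, "az": 0, "grip": 60},
    {"x": 0, "y": 0.0165, "z": 0.0396, "ax": 0, "ay": 0, "az": 0, "grip": 60}
  ]
}}

```text
time_s: 38.38
eef_pos: [0.5832, -0.0088, 0.1724]
orientation: [[0.001, 0.995, 0.098], [-0.0, 0.098, -0.995], [-1.0, 0.001, 0.0]]
contact_force: [0.2, -0.9, 0.5]
gripper_width: 0.0525
```

{"fn": "arm_command", "kwargs": {
  "plan": [
    {"x": 0, "y": 0.0165, "z": 0.0396, "ax": 0, "ay": 0, "az": 0, "grip": 60},
    {"x": 0, "y": 0.0165, "z": 0.0396, "ax": 0, "ay": 0, "az": 0, "grip": 60},
    {"x": 0, "y": 0.0165, "z": 0.0396, "ax": 0, "ay": 0, "az": 0, "grip": 60},
    {"x": 0, "y": 0, "z": 0, "ax": 0, "ay": 0, "az": 0, "grip": 60},
    {"x": 0, "y": 0, "z": 0, "ax": 0, "ay": 0, "az": 0, "grip": 60},
    {"x": 0, "y": 0, "z": 0, "ax": 0, "ay": 0, "az": 0, "grip": 60}
  ]
}}

```text
time_s: 39.12
eef_pos: [0.6426, -0.1195, 0.1717]
orientation: [[-0.001, 0.995, 0.099], [0.001, 0.099, -0.995], [-1.0, -0.001, -0.001]]
contact_force: [0.3, -0.3, 0.3]
gripper_width: 0.0522
```

```bash
python3 - <<'E'
from h import *
a,_=cams.capture("scene");b,_=cams.capture("top");z=np.hstack([a[200:420,190:370],b[180:400,190:430]]);cv2.imwrite("pics/p14.png",cv2.resize(z,None,fx=1.9,fy=1.9,interpolation=cv2.INTER_CUBIC))
s=readout.get_state();print(s["eef_pos"],s["gripper_width"])
E
```

```text
[ 0.6429604  -0.11964762  0.17173852] 0.05229307301079589
```

View pics/p14.png

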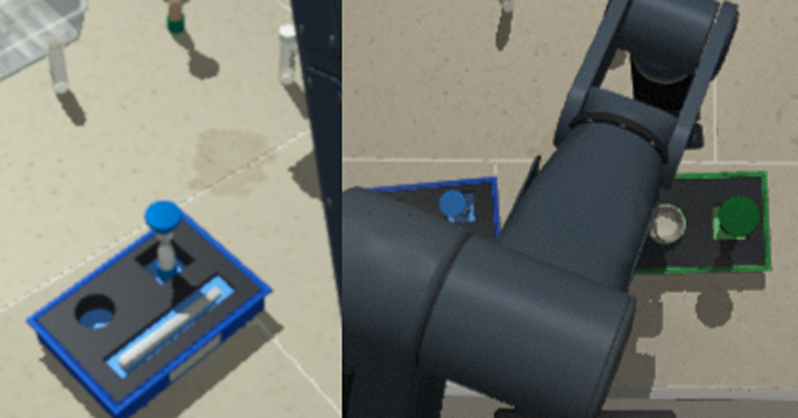

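The blue timer is upright in its cell, at about (163,240) in the left crop. Now the vial.

{"fn": "arm_command", "kwargs": {
  "plan": [
    {"x": 0.03, "y": 0.0005, "z": 0.001, "ax": 0, "ay": 0, "az": 0, "grip": 60},
    {"x": 0.04, "y": 0, "z": 0, "ax": 0, "ay": 0, "az": 0, "grip": 60},
    {"x": 0.025, "y": 0, "z": 0, "ax": 0, "ay": 0, "az": 0, "grip": 60},
    {"x": 0.013, "y": 0, "z": 0, "ax": 0, "ay": 0, "az": 0, "grip": 60},
    {"x": 0.005, "y": 0, "z": 0, "ax": 0, "ay": 0, "az": 0, "grip": 60},
    {"x": 0, "y": 0, "z": 0, "ax": 0, "ay": 0, "az": 0, "grip": 60},
    {"x": 0, "y": 0, "z": 0, "ax": 0, "ay": 0, "az": 0, "grip": 60},
    {"x": 0, "y": 0, "z": 0, "ax": 0, "ay": 0, "az": 0, "grip": 60},
    {"x": 0, "y": 0, "z": 0, "ax": 0, "ay": 0, "az": 0, "grip": 60}
  ]
}}

```text
time_s: 40.35
eef_pos: [0.6443, -0.122, 0.0591]
orientation: [[0.001, 0.995, 0.098], [-0.0, 0.098, -0.995], [-1.0, 0.001, 0.0]]
contact_force: [1.0, -0.8, -0.2]
gripper_width: 0.0524
```

{"fn": "arm_command", "kwargs": {
  "plan": [
    {"x": 0, "y": -0.0005, "z": -0.001, "ax": 0, "ay": 0, "az": 0, "grip": 30},
    {"x": 0, "y": 0, "z": 0, "ax": 0, "ay": 0, "az": 0, "grip": 30},
    {"x": 0, "y": 0, "z": 0, "ax": 0, "ay": 0, "az": 0, "grip": 30},
    {"x": 0, "y": 0, "z": 0, "ax": 0, "ay": 0, "az": 0, "grip": 27},
    {"x": 0, "y": 0, "z": 0, "ax": 0, "ay": 0, "az": 0, "grip": 25},
    {"x": 0, "y": 0, "z": 0, "ax": 0, "ay": 0, "az": 0, "grip": 23},
    {"x": 0, "y": 0, "z": 0, "ax": 0, "ay": 0, "az": 0, "grip": 21},
    {"x": 0, "y": 0, "z": 0, "ax": 0, "ay": 0, "az": 0, "grip": 17},
    {"x": 0, "y": 0, "z": 0, "ax": 0, "ay": 0, "az": 0, "grip": 10},
    {"x": 0, "y": 0, "z": 0, "ax": 0, "ay": 0, "az": 0, "grip": 10},
    {"x": 0, "y": 0, "z": 0, "ax": 0, "ay": 0, "az": 0, "grip": 10},
    {"x": 0, "y": 0, "z": 0, "ax": 0, "ay": 0, "az": 0, "grip": 10}
  ],
  "force": 10
}}

```text
time_s: 41.85
eef_pos: [0.6435, -0.121, 0.0586]
orientation: [[0.0, 0.995, 0.098], [-0.0, 0.098, -0.995], [-1.0, 0.0, 0.0]]
contact_force: [-0.1, 0.0, -1.4]
gripper_width: 0.019
```

{"fn": "arm_command", "kwargs": {
  "plan": [
    {"x": -0.01, "y": 0, "z": 0, "ax": 0, "ay": 0, "az": 0, "grip": 10},
    {"x": -0.03, "y": 0, "z": 0, "ax": 0, "ay": 0, "az": 0, "grip": 10},
    {"x": -0.04, "y": 0, "z": 0, "ax": 0, "ay": 0, "az": 0, "grip": 10},
    {"x": -0.035, "y": 0, "z": 0, "ax": 0, "ay": 0, "az": 0, "grip": 10},
    {"x": -0.01, "y": -0.0054, "z": -0.0168, "ax": 0, "ay": 0, "az": 0, "grip": 10},
    {"x": 0, "y": -0.0108, "z": -0.0336, "ax": 0, "ay": 0, "az": 0, "grip": 10},
    {"x": 0, "y": -0.0135, "z": -0.042, "ax": 0, "ay": 0, "az": 0, "grip": 10},
    {"x": 0, "y": -0.0135, "z": -0.042, "ax": 0, "ay": 0, "az": 0, "grip": 10},
    {"x": 0, "y": -0.0135, "z": -0.042, "ax": 0, "ay": 0, "az": 0, "grip": 10},
    {"x": 0, "y": -0.0135, "z": -0.042, "ax": 0, "ay": 0, "az": 0, "grip": 10},
    {"x": 0, "y": -0.0135, "z": -0.042, "ax": 0, "ay": 0, "az": 0, "grip": 10}
  ]
}}

```text
time_s: 43.22
eef_pos: [0.532, 0.132, 0.1826]
orientation: [[-0.003, 0.995, 0.098], [0.0, 0.098, -0.995], [-1.0, -0.003, -0.001]]
contact_force: [-0.3, -0.4, -0.4]
gripper_width: 0.0189
```

{"fn": "arm_command", "kwargs": {
  "plan": [
    {"x": 0, "y": -0.0135, "z": -0.042, "ax": 0, "ay": 0, "az": 0, "grip": 10},
    {"x": 0, "y": -0.011, "z": -0.0336, "ax": 0, "ay": 0, "az": 0, "grip": 10},
    {"x": 0, "y": -0.005, "z": -0.0168, "ax": 0, "ay": 0, "az": 0, "grip": 10},
    {"x": 0, "y": -0.0025, "z": -0.008, "ax": 0, "ay": 0, "az": 0, "grip": 10},
    {"x": 0, "y": 0, "z": 0, "ax": 0, "ay": 0, "az": 0, "grip": 10},
    {"x": 0, "y": 0, "z": 0, "ax": 0, "ay": 0, "az": 0, "grip": 10},
    {"x": 0, "y": 0, "z": 0, "ax": 0, "ay": 0, "az": 0, "grip": 10}
  ]
}}

```text
time_s: 44.1
eef_pos: [0.4936, 0.2259, 0.1835]
orientation: [[0.0, 0.995, 0.096], [-0.0, 0.096, -0.995], [-1.0, 0.0, 0.0]]
contact_force: [-0.1, 1.1, 0.2]
gripper_width: 0.0191
```

```bash
python3 - <<'E'
from h import *
a,_=cams.capture("scene");cv2.imwrite("pics/p15.png",cv2.resize(a[240:420,170:350],None,fx=3.2,fy=3.2,interpolation=cv2.INTER_CUBIC))
s=readout.get_state();print(s["eef_pos"],s["gripper_width"])
E
```

```text
[0.49348605 0.22603889 0.18353137] 0.01907940727213684
```

View pics/p15.png

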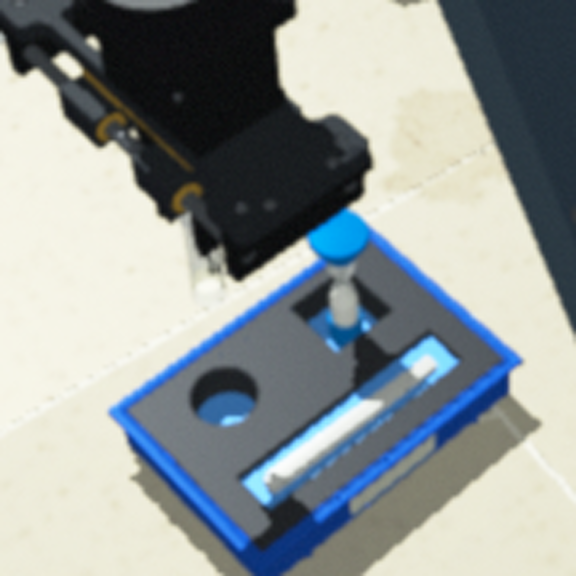

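{"fn": "arm_command", "kwargs": {
  "plan": [
    {"x": 0.02, "y": 0, "z": -0.0005, "ax": 0, "ay": 0, "az": 0, "grip": 10},
    {"x": 0.03, "y": 0, "z": 0, "ax": 0, "ay": 0, "az": 0, "grip": 10},
    {"x": 0.02, "y": 0, "z": 0, "ax": 0, "ay": 0, "az": 0, "grip": 10},
    {"x": 0.015, "y": 0, "z": 0, "ax": 0, "ay": 0, "az": 0, "grip": 10},
    {"x": 0.01, "y": 0, "z": 0, "ax": 0, "ay": 0, "az": 0, "grip": 10},
    {"x": 0.01, "y": 0, "z": 0, "ax": 0, "ay": 0, "az": 0, "grip": 10},
    {"x": 0.005, "y": 0, "z": 0, "ax": 0, "ay": 0, "az": 0, "grip": 10},
    {"x": 0, "y": 0, "z": 0, "ax": 0, "ay": 0, "az": 0, "grip": 10},
    {"x": 0, "y": 0, "z": 0, "ax": 0, "ay": 0, "az": 0, "grip": 10},
    {"x": 0, "y": 0, "z": 0, "ax": 0, "ay": 0, "az": 0, "grip": 10}
  ]
}}

```text
time_s: 45.4
eef_pos: [0.4932, 0.2274, 0.074]
orientation: [[0.001, 0.995, 0.098], [0.0, 0.098, -0.995], [-1.0, 0.001, -0.0]]
contact_force: [0.8, -0.7, -0.1]
gripper_width: 0.0194
```

{"fn": "arm_command", "kwargs": {
  "plan": [
    {"x": 0.003, "y": 0, "z": 0, "ax": 0, "ay": 0, "az": 0, "grip": 10},
    {"x": 0.0027, "y": 0, "z": 0, "ax": 0, "ay": 0, "az": 0, "grip": 10},
    {"x": 0, "y": 0, "z": 0, "ax": 0, "ay": 0, "az": 0, "grip": 10},
    {"x": 0, "y": 0, "z": 0, "ax": 0, "ay": 0, "az": 0, "grip": 10},
    {"x": 0, "y": 0, "z": 0, "ax": 0, "ay": 0, "az": 0, "grip": 10}
  ]
}}

```text
time_s: 46.02
eef_pos: [0.4929, 0.2273, 0.0678]
orientation: [[-0.0, 0.995, 0.098], [0.0, 0.098, -0.995], [-1.0, -0.0, -0.0]]
contact_force: [0.9, 0.4, -0.3]
gripper_width: 0.0191
```

{"fn": "arm_command", "kwargs": {
  "plan": [
    {"x": 0, "y": 0, "z": 0, "ax": 0, "ay": 0, "az": 0, "grip": 24},
    {"x": 0, "y": 0, "z": 0, "ax": 0, "ay": 0, "az": 0, "grip": 28},
    {"x": 0, "y": 0, "z": 0, "ax": 0, "ay": 0, "az": 0, "grip": 35},
    {"x": 0, "y": 0, "z": 0, "ax": 0, "ay": 0, "az": 0, "grip": 45},
    {"x": 0, "y": 0, "z": 0, "ax": 0, "ay": 0, "az": 0, "grip": 45},
    {"x": -0.01, "y": 0, "z": 0, "ax": 0, "ay": 0, "az": 0, "grip": 45},
    {"x": -0.04, "y": 0, "z": 0, "ax": 0, "ay": 0, "az": 0, "grip": 45},
    {"x": -0.05, "y": 0, "z": 0, "ax": 0, "ay": 0, "az": 0, "grip": 45},
    {"x": -0.05, "y": 0, "z": 0, "ax": 0, "ay": 0, "az": 0, "grip": 45},
    {"x": 0, "y": 0, "z": 0, "ax": 0, "ay": 0, "az": 0, "grip": 45}
  ]
}}

```text
time_s: 47.28
eef_pos: [0.4959, 0.2281, 0.2229]
orientation: [[0.011, 0.995, 0.098], [0.003, 0.098, -0.995], [-1.0, 0.011, -0.001]]
contact_force: [1.2, -0.5, -0.2]
gripper_width: 0.0392
```

{"fn": "arm_command", "kwargs": {
  "plan": [
    {"x": 0, "y": -0.01, "z": 0.04, "ax": 0, "ay": 0, "az": 0, "grip": 45},
    {"x": 0, "y": -0.013, "z": 0.055, "ax": 0, "ay": 0, "az": 0, "grip": 45},
    {"x": 0, "y": -0.013, "z": 0.055, "ax": 0, "ay": 0, "az": 0, "grip": 45},
    {"x": 0, "y": -0.013, "z": 0.055, "ax": 0, "ay": 0, "az": 0, "grip": 45},
    {"x": 0, "y": -0.013, "z": 0.055, "ax": 0, "ay": 0, "az": 0, "grip": 45},
    {"x": 0, "y": -0.013, "z": 0.055, "ax": 0, "ay": 0, "az": 0, "grip": 45},
    {"x": 0, "y": -0.013, "z": 0.055, "ax": 0, "ay": 0, "az": 0, "grip": 45},
    {"x": 0, "y": -0.013, "z": 0.055, "ax": 0, "ay": 0, "az": 0, "grip": 45},
    {"x": 0, "y": -0.013, "z": 0.055, "ax": 0, "ay": 0, "az": 0, "grip": 45},
    {"x": 0, "y": -0.013, "z": 0.055, "ax": 0, "ay": 0, "az": 0, "grip": 45},
    {"x": 0, "y": -0.013, "z": 0.055, "ax": 0, "ay": 0, "az": 0, "grip": 45},
    {"x": 0, "y": -0.013, "z": 0.055, "ax": 0, "ay": 0, "az": 0, "grip": 45}
  ]
}}

```text
time_s: 48.78
eef_pos: [0.4028, -0.4307, 0.217]
orientation: [[-0.001, 0.995, 0.097], [0.002, 0.097, -0.995], [-1.0, -0.001, -0.002]]
contact_force: [0.5, -0.2, -0.2]
gripper_width: 0.039
```

{"fn": "arm_command", "kwargs": {
  "plan": [
    {"x": 0, "y": -0.02, "z": 0.05, "ax": 0, "ay": 0, "az": 0, "grip": 45},
    {"x": 0, "y": -0.02, "z": 0.05, "ax": 0, "ay": 0, "az": 0, "grip": 45},
    {"x": 0, "y": -0.02, "z": 0.02, "ax": 0, "ay": 0, "az": 0, "grip": 45},
    {"x": 0, "y": 0, "z": 0, "ax": 0, "ay": 0, "az": 0, "grip": 45},
    {"x": 0, "y": 0, "z": 0, "ax": 0, "ay": 0, "az": 0, "grip": 45}
  ]
}}

```text
time_s: 49.4
eef_pos: [0.356, -0.5534, 0.217]
orientation: [[-0.0, 0.995, 0.098], [0.003, 0.098, -0.995], [-1.0, -0.0, -0.003]]
contact_force: [0.4, 0.5, 0.2]
gripper_width: 0.039
```

```bash
python3 - <<'E'
from h import *
for n in("scene","top"):
    p,d=cams.capture(n);cv2.imwrite(f"pics/{n}9.png",p);np.save(f"pics/{n}9.npy",d)
a=cv2.imread("pics/scene9.png");b=cv2.imread("pics/top9.png")
cv2.imwrite("pics/f1.png",cv2.resize(a[170:430,180:480],None,fx=2.3,fy=2.3,interpolation=cv2.INTER_CUBIC))
cv2.imwrite("pics/f2.png",cv2.resize(b[150:350,180:500],None,fx=2.5,fy=2.5,interpolation=cv2.INTER_CUBIC))
h=cv2.cvtColor(b,cv2.COLOR_BGR2HSV)
for name,lo,hi in(("blue",(100,110,60),(125,255,255)),("green",(45,90,40),(90,255,255))):
    k,lab,st,ce=cv2.connectedComponentsWithStats(cv2.inRange(h,lo,hi))
    for i in range(1,k):
        if st[i,4]>80 and st[i,1]>120: print(name,st[i],ce[i].round(1),"z.10",onz("top",*ce[i],.10).round(4),"z.144",onz("top",*ce[i],.144).round(4))
E
```

```text
blue [198 273  77  59 664] [236.1 301. ] z.10 [0.466  0.1697 0.1   ] z.144 [0.4634 0.162  0.144 ]
blue [241 280  19  18 253] [250.2 287.8] z.10 [0.4982 0.1367 0.1   ] z.144 [0.4946 0.13   0.144 ]
green [331 166  14  14 147] [337.3 172.4] z.10 [ 0.7876 -0.0713  0.1   ] z.144 [ 0.7751 -0.0716  0.144 ]
green [340 270  76  55 768] [377.  298.1] z.10 [ 0.4762 -0.1691  0.1   ] z.144 [ 0.4733 -0.1664  0.144 ]
green [385 283  25  23 477] [396.7 294.5] z.10 [ 0.4854 -0.2163  0.1   ] z.144 [ 0.4822 -0.2122  0.144 ]
```

View pics/f1.png

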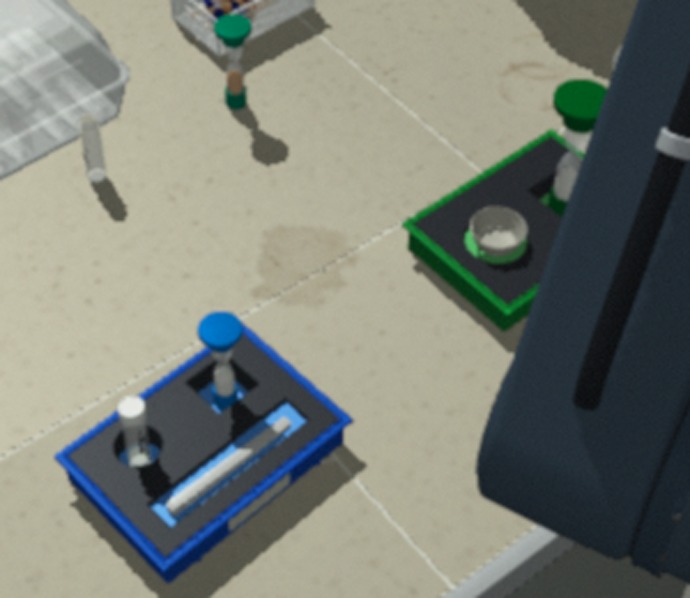

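View pics/f2.png

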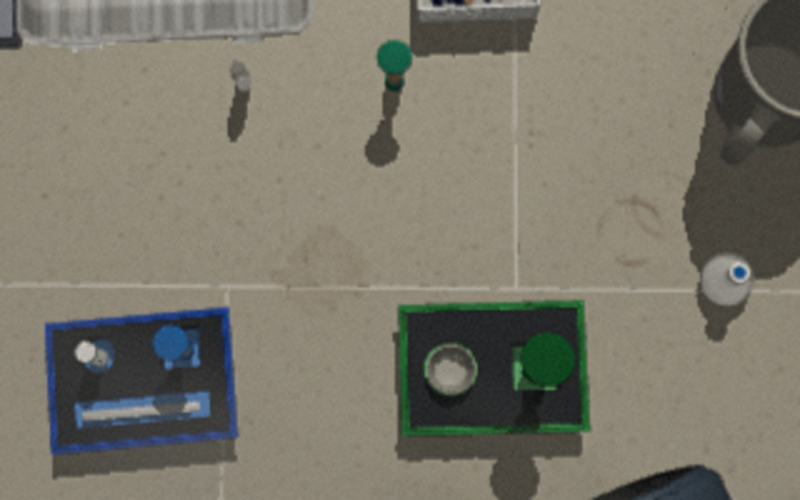

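```bash
python3 - <<'E'
from h import *
b=cv2.imread("pics/top9.png");d=np.load("pics/top9.npy")
f=lambda x,y:(x/2.5+180-.3,y/2.5+150-.3)
def tray(p,c,th):
    t=np.radians(th);R=np.array([[np.cos(t),np.sin(t)],[-np.sin(t),np.cos(t)]]);return (R@(np.array(p[:2])-c)*1000).round(1)
B=((.4685,.182),5.65);G=((.4845,-.1725),2.0)
print("dish",tray(onz("top",*f(450.5,369),.050),*G),"want 0,43")
print("tall",tray(onz("top",*f(548,359.5),.147),*G),"want 0,-43")
print("blue",tray(onz("top",*f(171.5,344.5),.102),*B),"want 29,-42")
print("vial",tray(onz("top",*f(85.5,352),.086),*B),"want 29,42")
print("tw ends",tray(onz("top",*f(84,414),.038),*B),tray(onz("top",*f(201,404.5),.038),*B),"want -29, +-59")
def pts(n,dd,c,r):
    out=[];u0,v0=proj(n,(*c,.05)).astype(int)
    for v in range(v0-22,v0+22):
        for u in range(u0-22,u0+22):
            if dd[v,u]<=0: continue
            o,q=ray(n,u,v);w=o+q*dd[v,u]
            if np.hypot(w[0]-c[0],w[1]-c[1])<r: out.append(w)
    return np.array(out)
P=pts("top",d,(.483,-.1298),.034);hi=P[P[:,2]>.044];print("dish rim pts",len(hi),"z",np.percentile(hi[:,2],[10,50,90]).round(4),"ctr",tray(cv2.minEnclosingCircle(hi[:,:2].astype(np.float32))[0],*G),cv2.minEnclosingCircle(hi[:,:2].astype(np.float32))[1])
A=np.c_[hi[:,:2]-hi[:,:2].mean(0),np.ones(len(hi))];print("plane slope",np.linalg.lstsq(A,hi[:,2],rcond=None)[0].round(3))
for nm,c,r,lo in(("tall",(.4855,-.2152),.02,.13),("blue",(.5015,.1436),.013,.09),("vial",(.493,.2273),.01,.07)):
    P=pts("top",d,c,r);P=P[P[:,2]>lo]
    print(nm,"top z",len(P),P[:,2].mean().round(4) if len(P) else None, np.linalg.lstsq(np.c_[P[:,:2]-P[:,:2].mean(0),np.ones(len(P))],P[:,2],rcond=None)[0].round(3) if len(P)>5 else "")
E
python3 - <<'E'
import sys;sys.path.insert(0,'.')
from h import *
a=cv2.imread("pics/top9.png")
cv2.imwrite("pics/f3.png",cv2.resize(a[260:330,330:420],None,fx=8,fy=8,interpolation=cv2.INTER_CUBIC))
E
```

```text
dish [-1.8 42.9] want 0,43
tall [ -1.8 -44.5] want 0,-43
blue [ 26.  -43.7] want 29,-42
vial [27.8 42.9] want 29,42
tw ends [-29.3  57.5] [-30.3 -60. ] want -29, +-59
dish rim pts 92 z [0.0453 0.0488 0.0542] ctr [-2.2 42.5] 0.024436160922050476
plane slope [-0.022  0.035  0.05 ]
tall top z 236 0.1498 [-0.009  0.014  0.15 ]
blue top z 92 0.1045 [-0.012 -0.051  0.105]
vial top z 49 0.0869 [0.136 0.14  0.087]
```

View pics/f3.png

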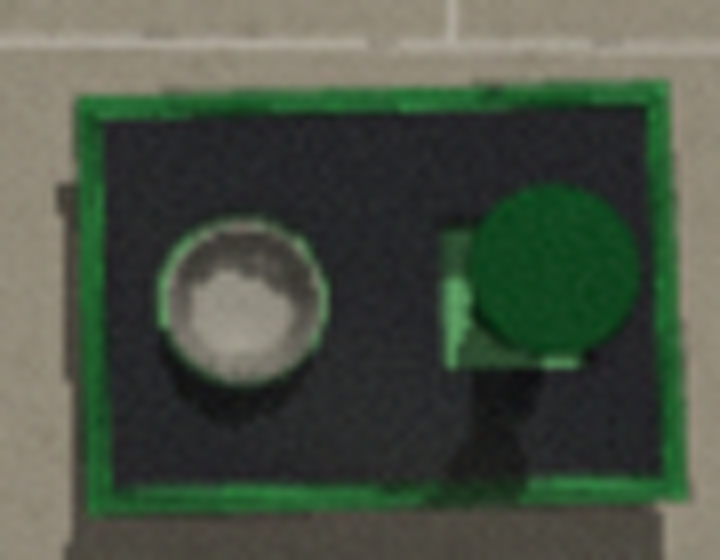

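All the top heights match things sitting on their pocket floors, and every position is within 3 mm. Handing in.

```bash
python3 - <<'E'
from station import readout,ctrl
print(readout.get_state()["time_s"]);print(ctrl.job_done())
E
```

```text
49.5
the job is handed in; nothing more can be done
None
```

Both kits are made up and I handed the job in at 49.5 s of the 128 s allowed. I moved the things one at a time: tweezers, dish, tall timer, blue timer, then vial. Each was lowered to about its pocket floor before release.

**Positions:** my last measurements put all five within about 3.5 mm of their pocket centres in x and y. The tweezers lie along the slot to within about 1°.

**Heights:** these match things standing on the floor of their pockets:

| Thing | Measured top height | Expected |
|---|---|---|
| Tall timer | 150 mm | 149 mm |
| Blue timer | 104.5 mm | 104 mm |
| Capped vial | 87 mm | 86 mm |
| Dish rim | about 50 mm | 50 mm |

The tweezers' height was not measured, only seen in the pictures, lying inside the slot.

**Left alone:** in the final pictures the teal timer and the open tube stand where they were. The flask also looks unmoved, though I did not measure it.

**Checks that disagreed:**
- **Grip width:** the gripper read 2 to 3 mm less than the rim or collar on the dish and both timers. They were still held and set down normally.
- **Vial tilt:** the depth slope over the vial's small cap came out at about 0.14 in each of x and y. On its face that is about 0.19 rad, over the 0.15 rad limit. I put it down to noise, because it covers only 49 pixels and both views show the vial upright, with its cap about 1.5 mm from the well's centre. I did not measure the tilt any other way.

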